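Send a loaded module carrier round the track to the free test bay

TASK

One of the track's two test bays is taken by a parked carrier and someone has left a solder reel in the other: stand the reel upright in the tool tray, and stand every loose power module upright in a pocket of the blue carrier where it waits on the straight. Then slide the carrier along the track, never lifting it off, round the bend and right up against the stop of the free bay, swing that bay's keeper fully shut behind it, and only then press that bay's green start button. Leave the parked carrier, the other bay's keeper and button, and the rest of the bench as they are.

Things in the scene. Friction and masses are not known exactly. Their poses are not given: they have to be found in the camera images.
- track: Fixed U-shaped hand-push track of slippery plastic: floor 4 mm thick, aluminium guide rails 6 mm thick, 104 mm apart, tops 22 mm above the bench. Origin: on the bench under the middle of the straight, which runs along its y from -95 to +95 mm at x = 0. At both ends the lane bends a quarter turn to -x (to the robot), then runs straight along -x to a bay. Open bench inside and outside the U.
- bend_left (a point): Centre of curvature of the left bend, on the bench, at x = -147, y = +95 mm in the track's frame, axes as the track's. Radii of the lane there: centreline 147, inner guide 95, outer guide 199 mm. The right bend is its mirror image, centred at x = -147, y = -95 mm in the track's frame.
- bay_left (a point): Where a carrier's origin lies on the lane floor (4 mm above the bench) when it is home against the stop of the left bay: x = -237, y = +242 mm in the track's frame, axes as the track's. A carrier comes in moving along -x; the bay ends in a fixed yellow stop bar 30 mm high, its face 90 mm further on towards -x.
- bay_right (a point): The same for the right bay, at x = -237, y = -242 mm in the track's frame.
- carrier: Empty carrier, 0.4 kg, waiting loose on the straight of the track: blue base 180 (its x, along the lane) x 86 (y) x 10 mm, corner radius 25 mm. Four pockets in a row, 40 (x) x 66 (y) mm inside, centred at x = -66, -22, +22, +66, floor 10 mm above the underside; grey walls and dividers 4 mm thick, tops 34 mm above the underside. Origin: centre of its underside, z up.
- push_front (a point): Middle of the outer face of the carrier's push plate at its +x end: 90 mm from the origin, 45 mm above the underside. The aluminium plate is 4 mm thick, 56 mm wide, its top 60 mm above the underside. Pushed here from behind, the carrier slides with a few newtons and is turned by the bend's guides (9 mm of play each side on the straight). The plate at the -x end is the same.
- parked: A second, red carrier of the same shape with four modules in it, 1.2 kg in all, standing in one of the two bays (which one varies): that bay is taken. Origin: centre of its underside.
- reel: Solder reel standing on end in the free bay: red flanges 60 mm in diameter, 4 mm thick, 60 mm high overall, solder 52 mm in diameter between them, 0.35 kg. Origin: centre of its underside, z along its axis. Grip it across the upper flange.
- module_a: White plug-in power module, a box 34 (its x) x 60 (its y) x 64 mm high with a black inset on top and grey vents on its two x faces, 0.20 kg with the weight low in its foot, standing upright on the bench; may be absent. Origin: centre of its underside, z up. A half turn about z makes no difference. Grip it across its 60 mm (y).
- module_b: White plug-in power module, a box 34 (its x) x 60 (its y) x 64 mm high with a black inset on top and grey vents on its two x faces, 0.20 kg with the weight low in its foot, standing upright on the bench; may be absent. Origin: centre of its underside, z up. A half turn about z makes no difference. Grip it across its 60 mm (y).
- module_c: White plug-in power module, a box 34 (its x) x 60 (its y) x 64 mm high with a black inset on top and grey vents on its two x faces, 0.20 kg with the weight low in its foot, standing upright on the bench; may be absent. Origin: centre of its underside, z up. A half turn about z makes no difference. Grip it across its 60 mm (y).
- module_d: White plug-in power module, a box 34 (its x) x 60 (its y) x 64 mm high with a black inset on top and grey vents on its two x faces, 0.20 kg with the weight low in its foot, standing upright on the bench; may be absent. Origin: centre of its underside, z up. A half turn about z makes no difference. Grip it across its 60 mm (y).
- tray: Fixed grey open tool tray, 130 (its x) x 100 (its y) x 35 mm outside, walls 4 mm, floor 4 mm thick; empty. Origin: centre of its underside.
- start_left (a joint): Green start button of the left bay on a grey housing inside the U; 0 = up, 0.006 = fully down (m). Springy, fully down takes 5 N; it counts as pressed beyond 0.004. It springs back up.
- start_right (a joint): The same for the right bay.
- start_left_top (a point): Centre of the top of the left bay's start button (30 mm diameter cap); press straight down.
- start_right_top (a point): Centre of the top of the right bay's start button (30 mm diameter cap); press straight down.
- driver_red: Bystander: red insulated screwdriver, 190 mm, lying on the right, nearer the robot than the tray.
- keeper_left (a joint): Keeper of the left bay: yellow arm 96 mm long, 30 to 44 mm above the bench, swinging level about a pivot beside the lane at x = -136, y = +310 mm in the track's frame. Near 0 rad = open, pointing along the track's +x; grows as it swings in towards the lane; 1.57 = shut, straight across the lane just behind a carrier that is home. Stays where left; 1 N at the knob moves it.
- keeper_right (a joint): Keeper of the right bay, the mirror image: pivot at x = -136, y = -310 mm in the track's frame; 0 open, 1.57 shut.
- knob_left (a point): Upright black knob on the left keeper's arm, 16 mm in diameter, from 44 to 80 mm above the bench (22 mm ball on top at 80), 88 mm from the pivot. This point lies on its axis 65 mm above the bench and moves with the arm. Push it round with the closed fingers.
- knob_right (a point): The same on the right keeper.
- flux: Bystander: flux bottle, 44 mm diameter, 90 mm high, standing on the right behind the tool tray. Origin at its underside centre.
- terminal: Bystander: green terminal strip 30 x 90 x 22 mm lying on the left. Origin at its underside centre.
Things that resemble listed ones, but are neither listed nor needed, are in the scene too. Leave any red look-alike of the module_b alone.

How it is judged:
On the way, in this order (a step that is already met when the one before it is completed fails the run):
1. the reel stands in the tray and every module stands in a pocket of the carrier, which is still on the straight of the track (x of reel in the frame of tray between -0.05 and 0.05 m and y of reel in the frame of tray between -0.05 and 0.05 m and z of reel in the frame of tray below 0.012 m and angle between each of reel, module_a, module_b, module_c, module_d's own z axis and vertical below 0.12 rad and x of module_a in the frame of carrier between -0.074 and 0.074 m and y of module_a in the frame of carrier between -0.02 and 0.02 m and z of module_a in the frame of carrier between 0.002 and 0.016 m and x of module_b in the frame of carrier between -0.074 and 0.074 m and y of module_b in the frame of carrier between -0.02 and 0.02 m and z of module_b in the frame of carrier between 0.002 and 0.016 m and x of module_c in the frame of carrier between -0.074 and 0.074 m and y of module_c in the frame of carrier between -0.02 and 0.02 m and z of module_c in the frame of carrier between 0.002 and 0.016 m and x of module_d in the frame of carrier between -0.074 and 0.074 m and y of module_d in the frame of carrier between -0.02 and 0.02 m and z of module_d in the frame of carrier between 0.002 and 0.016 m and y of carrier in the frame of track between -0.09 and 0.09 m and x of carrier in the frame of track above -0.04 m), for 0.2 s.
2. the loaded carrier is up against the stop of the free bay (((x of carrier in the frame of bay_left below 0.007 m and y of carrier in the frame of bay_left between -0.02 and 0.02 m and z of carrier in the frame of bay_left below 0.006 m) or (x of carrier in the frame of bay_right below 0.007 m and y of carrier in the frame of bay_right between -0.02 and 0.02 m and z of carrier in the frame of bay_right below 0.006 m))), for 0.2 s.
3. that bay's keeper is swung shut behind the carrier (((x of carrier in the frame of bay_left below 0.007 m and y of carrier in the frame of bay_left between -0.02 and 0.02 m and z of carrier in the frame of bay_left below 0.006 m and value of joint keeper_left above 1.42 rad) or (x of carrier in the frame of bay_right below 0.007 m and y of carrier in the frame of bay_right between -0.02 and 0.02 m and z of carrier in the frame of bay_right below 0.006 m and value of joint keeper_right above 1.42 rad))), for 0.2 s.
4. that bay's start button is pressed, with the keeper shut ((((x of carrier in the frame of bay_left below 0.007 m and y of carrier in the frame of bay_left between -0.02 and 0.02 m and z of carrier in the frame of bay_left below 0.006 m and value of joint keeper_left above 1.42 rad) and value of joint start_left above 0.004 m) or ((x of carrier in the frame of bay_right below 0.007 m and y of carrier in the frame of bay_right between -0.02 and 0.02 m and z of carrier in the frame of bay_right below 0.006 m and value of joint keeper_right above 1.42 rad) and value of joint start_right above 0.004 m))), for 0.05 s.
At the end, for the whole second after the job is handed in: The carrier is in the free bay, within 7 mm of its stop, that bay's keeper shut behind it (within 0.15 rad), every module present upright on a pocket floor (leaning under 7 degrees), the reel upright on the floor of the tool tray, all at rest (((x of carrier in the frame of bay_left below 0.007 m and y of carrier in the frame of bay_left between -0.02 and 0.02 m and z of carrier in the frame of bay_left below 0.006 m and value of joint keeper_left above 1.42 rad) or (x of carrier in the frame of bay_right below 0.007 m and y of carrier in the frame of bay_right between -0.02 and 0.02 m and z of carrier in the frame of bay_right below 0.006 m and value of joint keeper_right above 1.42 rad)) and x of module_a in the frame of carrier between -0.074 and 0.074 m and y of module_a in the frame of carrier between -0.02 and 0.02 m and z of module_a in the frame of carrier between 0.002 and 0.016 m and angle between each of module_a, module_b, module_c, module_d, reel's own z axis and vertical below 0.12 rad and x of module_b in the frame of carrier between -0.074 and 0.074 m and y of module_b in the frame of carrier between -0.02 and 0.02 m and z of module_b in the frame of carrier between 0.002 and 0.016 m and x of module_c in the frame of carrier between -0.074 and 0.074 m and y of module_c in the frame of carrier between -0.02 and 0.02 m and z of module_c in the frame of carrier between 0.002 and 0.016 m and x of module_d in the frame of carrier between -0.074 and 0.074 m and y of module_d in the frame of carrier between -0.02 and 0.02 m and z of module_d in the frame of carrier between 0.002 and 0.016 m and x of reel in the frame of tray between -0.05 and 0.05 m and y of reel in the frame of tray between -0.05 and 0.05 m and z of reel in the frame of tray below 0.012 m and linear speed of each of module_a, module_b, module_c, module_d, carrier, reel below 0.02 m/s); the robot touches nothing.
It fails at once if the carrier is lifted off the track (more than 15 mm) (z of carrier in the frame of track above 0.019 m).
It fails at once if the parked carrier is moved more than 15 mm (distance of parked from where it was at the start of the episode above 0.015 m).
It fails at once if the button of the bay where the parked carrier stands is pressed ((value of joint start_left above 0.004 m and horizontal distance between parked and bay_left below 0.1 m) or (value of joint start_right above 0.004 m and horizontal distance between parked and bay_right below 0.1 m)).
It fails at once if the keeper of the bay where the parked carrier stands is swung in ((value of joint keeper_left above 0.6 rad and horizontal distance between parked and bay_left below 0.1 m) or (value of joint keeper_right above 0.6 rad and horizontal distance between parked and bay_right below 0.1 m)).
It fails at once if a bystander is moved more than 30 mm (distance of any of driver_red, flux, terminal from where it was at the start of the episode above 0.03 m).
Of module_a, module_b, module_c, module_d only 3 to 4 are there at a start; the rules pass over those that are not, and their reading is None.
At some moment in a run one of module_a, module_b, module_c, module_d may be knocked a few centimetres aside while the robot is not near it.
It also fails if it takes over 192 s, if anything falls off the work surface, if the arm or the gripper's body presses on something with over 40 N, if the wrist force passes 120 N, or if a joint passes its speed limit or range.

ROBOT

A 7-joint arm with a two-finger parallel gripper is mounted at the origin on the work surface. World frame = base frame: x ahead of the robot, y to its left, z up, the work surface at z = 0. Lengths are in m, angles in rad, forces in N, time in s.
With the tool pointing down it reaches from about 0.4 to 0.85 m from the base axis. Payload 10.4 kg.
Tool frame: the origin (TCP) lies at the very end of the fingers, on their centre line; the grasp point (between the pads) lies 19 mm behind it; z points along the fingers, y is the line along which they close (so a half turn about z gives the same grasp; the last joint's range is limited). The gripper opens to 85 mm and grips with 20 to 120 N. Pads are 22 mm wide; open, the fingers measure 114 mm over their backs; the gripper's body (76 mm by 85 mm) begins 54 mm behind the grasp point. The pads swing forward as they close: fully open they stand 13 mm farther back than shut.
Start: joints at [1.142, 0.332, -0.065, 1.46, 0.022, 1.35, -0.088], TCP at [0.247, -0.574, 0.231] pointing down, gripper open.
Joint ranges: [-2.6, 2.6], [-0.5, 2.12], [-1.47, 1.34], [0.16, 2.42], [-1.27, 4.41], [0.06, 2.06], [-2.6, 2.6]. Speed limits (rad/s): [2.22, 2.22, 2.79, 2.79, 3.14, 3.14, 3.14].

INTERFACE

Orientations are given as a unit quaternion [w, x, y, z].
In Python, from cell import robot gives the robot as it stands. The module is installed in compiled form; this text tells all that it offers.
- The arm moves only by the shell command python3 -m jog 'ROWS' [OPENING] [FORCE]. ROWS is text: rows parted by semicolons, each of 4 numbers parted by spaces: the shift along the tool's x, y, z each as a share of 0.2 m, from -1 to 1, then the turn about the tool's z as a share of 45 degrees, from -1 to 1. In form: dx dy dz roll; .... A call has 1 to 10 rows; each row is the pose to reach, as a shift and turn from the pose commanded when the call began, along the tool's axes at that moment; what a row does not reach only later rows make up. A row lasts 1/8 s, in which the tool goes at most 62.5 mm and 10.7 degrees, less where a joint would pass 70% of its speed; a pose out of reach is approached as far as the arm can. A call with a number of a shift or a turn outside -1 to 1 is refused whole. A call with a gripper value outside its range is refused whole. OPENING is the opening, from -1 (shut) to 1 (fully open), set as the call begins (- or left out, the last holds). The fingers move at their own pace and stop on an object; FORCE is the grip in N (left out, the last holds). Time passes only in rows, so rows that repeat a pose let the fingers close. It gives the time, the measured TCP pose, the force, the opening and the grip force at its end, in the units of the state.
- robot.observe(): the state, without advancing time (a new reading comes with each control period).
- robot.camera(name): name is "side" or "top" or "wrist"; returns a dict with "frame" (420x560x3 uint8, red, green, blue), "camera_matrix" (3x3 intrinsics, pixels), "R" (3x3) and "t" (3): a world point X has camera coordinates R X + t. Camera axes: x right, y down, z forward; pixel columns grow to the right and rows downward; lengths in m; the calibration is good to about 2 mm. A picture is of the moment at which its call begins. There is no depth.
- robot.close_job(): hands the job in; it is judged then, once.
Trained networks look in the newest picture that a camera, given by its name, has taken for a name from the list of things; names that differ only in an ending like _2 or _b are one class to them, and where a whole thing is asked for, a point or a joint stands for the part that bears it (a point fixed in the world has none). Each returns a list of dicts, best first, with "p" (0 to 1); they miss things now and then, are a little off and sometimes report something else, mostly with a low value. They report only what shows in the picture. A call takes as long as a camera call. They do not tell look-alikes from the thing itself.
- robot.find_in(camera, query): "bbox" ([left, top, right, bottom] in pixels, round what is visible of it).
The state is a dict: "time": time; "joints": joint angles; "qvel": joint speeds; "joint_torque": joint torques, N m; "ee_pos": TCP position; "tool_rot": TCP orientation; "wrist_force": force on the tool from outside, world axes, zero at the start; "ft_torque": the same for the moment, N m; "finger_gap": finger opening in m; "finger_force": force on a finger pad.
Only numpy, scipy, OpenCV 4.12 (cv2) and the standard library are available. Lean on these libraries where they do the work, as an engineer would, in place of code of your own. Each camera call takes 0.05 s, during which the arm holds its last target. There are 200 camera calls.

## Working session

There is one attempt and no reset: what is moved stays moved. The work goes in short steps, Python scripts to look and compute and a shell command to move; the robot and the scene stay as the last step left them, time stands still between calls to the robot, and variables do not carry over. Pictures are saved under pics/ and viewed, at most 19 in all, crops included, and the job is handed in when it is done.

```bash
mkdir -p pics; ls; python3 - <<'E'
from cell import robot
import cv2, numpy as np
for n in ("top","side"):
    c=robot.camera(n); cv2.imwrite(f"pics/{n}0.png",c["frame"][:,:,::-1])
    print(n,c["camera_matrix"].tolist(),np.round(c["R"],4).tolist(),np.round(c["t"],4).tolist())
s=robot.observe(); print({k:np.round(v,3).tolist() for k,v in s.items()})
E
```

```text
pics
top [[385.1401535994812, 0.0, 281.65915394002474], [0.0, 385.1401535994812, 206.07838941592087], [0.0, 0.0, 1.0]] [[0.013, -0.9998, 0.0144], [-0.9981, -0.0138, -0.0599], [0.0601, -0.0136, -0.9981]] [-0.0138, 0.4904, 0.9676]
side [[449.53684628928005, 0.0, 282.4246990332244], [0.0, 449.53684628928005, 209.76120718347627], [0.0, 0.0, 1.0]] [[-0.8507, -0.5254, 0.0177], [-0.4161, 0.6524, -0.6334], [0.3212, -0.5462, -0.7736]] [0.4336, 0.2616, 1.0437]
{'time': 0.1, 'joints': [1.142, 0.333, -0.065, 1.461, 0.022, 1.35, -0.088], 'qvel': [-0.0, -0.003, 0.001, -0.001, 0.001, 0.001, -0.001], 'joint_torque': [0.002, -62.675, 0.049, -39.243, 0.016, 0.007, -0.0], 'ee_pos': [0.247, -0.574, 0.231], 'tool_rot': [-0.001, 0.979, 0.202, -0.0], 'wrist_force': [-0.377, -1.198, -0.291], 'ft_torque': [-0.007, 0.048, 0.001], 'finger_force': 0.0, 'finger_gap': 0.086}
```

View pics/top0.png

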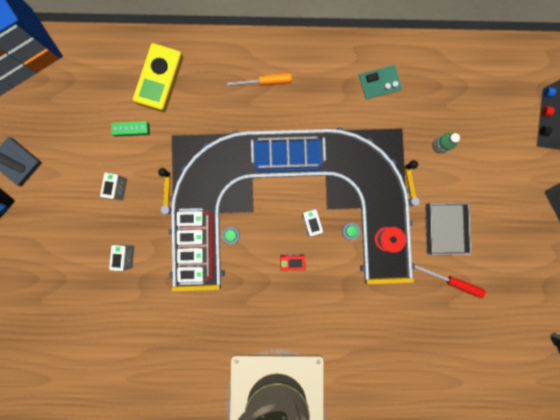

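View pics/side0.png

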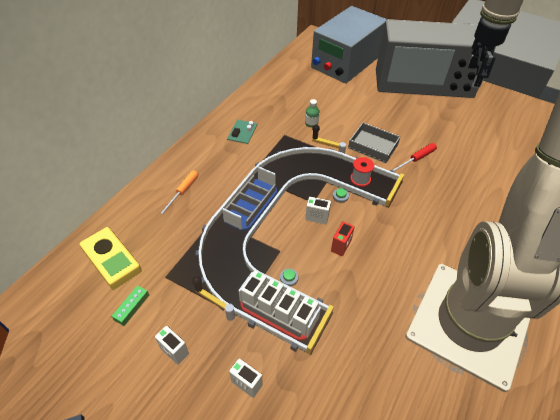

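The free bay is the right one, since the parked carrier is at (195,245) and the reel at (392,239). Loose white modules are at top pixels (112,185), (120,257) and (313,222). Possible confusions:
- the red look-alike at (292,263)
- the four white modules in the parked carrier at (190,218–273)

Next I'll measure the poses and make one close crop.

```bash
cat > h.py <<'E'
import numpy as np, cv2
from scipy.optimize import minimize
from cell import robot
def proj(c,X):
    P=np.atleast_2d(X)@np.array(c["R"]).T+c["t"]; q=P@np.array(c["camera_matrix"]).T
    return q[:,:2]/q[:,2:]
def ray(c,u,v,z):
    R=np.array(c["R"]); d=R.T@np.linalg.solve(c["camera_matrix"],[u,v,1.]); o=-R.T@c["t"]
    return o+d*(z-o[2])/d[2]
def T(p,pts):   # planar pose (x,y,yaw)
    pts=np.atleast_2d(np.asarray(pts,float)); a=p[2]; r=np.array([[np.cos(a),-np.sin(a)],[np.sin(a),np.cos(a)]])
    o=pts.copy(); o[:,:2]=pts[:,:2]@r.T+p[:2]; return o
def box(a,b,z0,z1): return [(x,y,z) for x in(-a/2,a/2) for y in(-b/2,b/2) for z in(z0,z1)]
def cyl(r,z0,z1): return [(r*np.cos(t),r*np.sin(t),z) for t in np.linspace(0,6.28,24) for z in(z0,z1)]
def fit(views,pts,x0,step=(.008,.008,.25)):
    """views: [(cam,mask)]; maximise silhouette IoU"""
    S=4; ms=[]
    for c,m in views: ms.append((c,cv2.resize(m.astype(np.uint8),None,fx=S,fy=S,interpolation=cv2.INTER_LINEAR)>0))
    def cost(p):
        J=0
        for c,m in ms:
            q=(proj(c,T(p,pts))+.5)*S-.5; im=np.zeros(m.shape,np.uint8)
            cv2.fillConvexPoly(im,cv2.convexHull((q*16).round().astype(np.int32)),1,shift=4); im=im>0
            J+=1-(im&m).sum()/max(1,(im|m).sum())
        return J/len(ms)
    best=None
    for a in ([0] if step[2]==0 else [-.6,0,.6]):
        s=np.array([x0+np.array(d) for d in ((0,0,a),(step[0],0,a),(0,step[1],a),(0,0,a+(step[2] or 1e-6)))])
        r=minimize(cost,s[0],method="Nelder-Mead",options=dict(initial_simplex=s,xatol=1e-4,fatol=1e-4,maxiter=200))
        if best is None or r.fun<best.fun: best=r
    return best.x,best.fun
def blob(mask,u,v,R=40):
    """filled component nearest to pixel"""
    m=mask.astype(np.uint8).copy(); w=np.zeros_like(m); u,v=int(u),int(v)
    w[max(0,v-R):v+R,max(0,u-R):u+R]=1; m=cv2.morphologyEx(m*w,cv2.MORPH_CLOSE,np.ones((3,3)))
    cs,_=cv2.findContours(m,cv2.RETR_EXTERNAL,cv2.CHAIN_APPROX_NONE)
    k=max(cs,key=lambda k:cv2.contourArea(k)); o=np.zeros_like(m); cv2.drawContours(o,[k],-1,1,-1); return o
def hsv(c): return cv2.cvtColor(c["frame"],cv2.COLOR_RGB2HSV).astype(int)
def grey(c):
    h=hsv(c); return (h[...,1]<75)|(h[...,2]<45)|((h[...,0]>40)&(h[...,0]<90))
MOD=box(.034,.060,0,.064)
E
cat > a.py <<'E'
from h import *
top=robot.camera("top"); side=robot.camera("side")
for (u,v) in ((112,185),(120,257),(313,222)):
    g=ray(top,u,v,.05); us,vs=proj(side,[g[0],g[1],.032])[0]
    mt=blob(grey(top),u,v,22); ms=blob(grey(side),us,vs,26)
    for nm,vw in (("both",[(top,mt),(side,ms)]),("top",[(top,mt)])):
        p,f=fit(vw,MOD,np.array([g[0],g[1],0])); print(nm,(u,v),np.round(p,4),round(f,3))
# track by rails
gr=cv2.GaussianBlur(cv2.cvtColor(top["frame"],cv2.COLOR_RGB2GRAY),(3,3),0).astype(float)
pts=[]
t=np.linspace(0,np.pi/2,40)
for s in (1,-1):
    for r in (147-55,147+55):
        pts+=[(-147+r*np.cos(k),s*(95+r*np.sin(k)),22) for k in t]
        pts+=[(x,s*(95+r),22) for x in np.linspace(-320,-150,40)]
for x in(-55,55): pts+=[(x,y,22) for y in np.linspace(-95,95,40)]
pts=np.array(pts)/1000
g=ray(top,289,153,.0)
def cost(p):
    q=proj(top,T(p,pts)).astype(np.float32)
    return -cv2.remap(gr,q[:,0:1].copy(),q[:,1:2].copy(),cv2.INTER_LINEAR).mean()
best=min((minimize(cost,[g[0]+dx,g[1]+dy,a],method="Nelder-Mead",options=dict(initial_simplex=np.array([g[0]+dx,g[1]+dy,a])+np.array([[0,0,0],[.01,0,0],[0,.01,0],[0,0,.03]]))) for dx in(-.02,0,.02) for dy in (-.02,0,.02) for a in(-.05,0,.05)),key=lambda r:r.fun)
tr=best.x; print("track",np.round(tr,4),best.fun)
h=hsv(top)
# reel: red upper flange z .06
red=((h[...,0]<8)|(h[...,0]>172))&(h[...,1]>120)&(h[...,2]>60)
p,f=fit([(top,blob(red,392,239,24))],cyl(.03,0,.06),np.array([*ray(top,392,239,.05)[:2],0]),(.008,.008,0)); print("reel",np.round(p,4),f)
# tray
p,f=fit([(top,blob(grey(top),448,229,34))],box(.13,.10,0,.035),np.array([*ray(top,448,229,.03)[:2],1.57 if 0 else 0]),(.008,.008,.25)); print("tray",np.round(p,4),f)
# carrier
blue=(h[...,0]>100)&(h[...,0]<130)&(h[...,1]>90)
b=blob(blue,288,152,45); ys,xs=np.nonzero(b); print("blue bbox",xs.min(),ys.min(),xs.max(),ys.max())
rel=lambda X:T((0,0,-tr[2]),[[X[0]-tr[0],X[1]-tr[1],0]])[0][:2]
print("carrier centre",np.round(ray(top,(xs.min()+xs.max())/2,(ys.min()+ys.max())/2,.02),4), rel(ray(top,(xs.min()+xs.max())/2,(ys.min()+ys.max())/2,.02)))
for n,q in dict(bay=(-.237,-.242,.004),stop=(-.332,-.242,.03),piv=(-.136,-.310,.044)).items(): w=T(tr,[q]); print(n,np.round(w,4),proj(top,w).round(1))
gm=(h[...,0]>55)&(h[...,0]<85)&(h[...,1]>120)&(h[...,2]>80)
b=blob(gm,351,231,14); M=cv2.moments(b); print("button",M["m10"]/M["m00"],M["m01"]/M["m00"])
im=top["frame"].copy()
im=cv2.resize(im[110:300,90:490],None,fx=2,fy=2,interpolation=cv2.INTER_CUBIC)
for q in proj(top,T(tr,pts)): cv2.circle(im,(int((q[0]-90)*2),int((q[1]-110)*2)),0,(255,0,255),1)
cv2.imwrite("pics/crop1.png",im[:,:,::-1])
for c in("driver_red","flux","terminal","knob_right"): print(c,[(d["bbox"],round(d["p"],2)) for d in robot.find_in("top",c)[:2]])
E
python3 a.py
```

```text
both (112, 185) [0.5329 0.4143 1.3742] 0.103
top (112, 185) [0.5325 0.4134 1.4114] 0.114
both (120, 257) [ 0.3589  0.3871 -1.5952] 0.111
top (120, 257) [ 0.3586  0.3873 -1.5607] 0.114
both (313, 222) [ 0.4502 -0.0831 -1.2627] 0.264
top (313, 222) [ 0.4495 -0.0832  1.8806] 0.071
track [ 0.6271 -0.0215  0.0488] -197.38931396484375
reel [ 0.412  -0.2783  0.    ] 0.11734154929577467
tray [ 0.4392 -0.4321  0.0125] 0.04873708533637888
blue bbox 254 139 321 171
carrier centre [ 0.6213 -0.0204  0.02  ] [-0.00571999  0.00138509]
bay [[ 0.4022 -0.2748  0.004 ]] [[385.1 242. ]]
stop [[ 0.3073 -0.2794  0.03  ]] [[390.  280.6]]
piv [[ 0.5064 -0.3378  0.044 ]] [[414.7 200.9]]
button 351.55555555555554 230.9
driver_red [([415.1, 266.7, 484.1, 295.9], 0.8), ([157.5, 128.8, 417.6, 291.5], 0.44)]
flux [([433.2, 132.5, 461.0, 152.5], 0.6), ([404.7, 160.5, 418.0, 206.4], 0.58)]
terminal []
knob_right [([400.7, 160.8, 419.8, 209.2], 0.93)]
```

View pics/crop1.png

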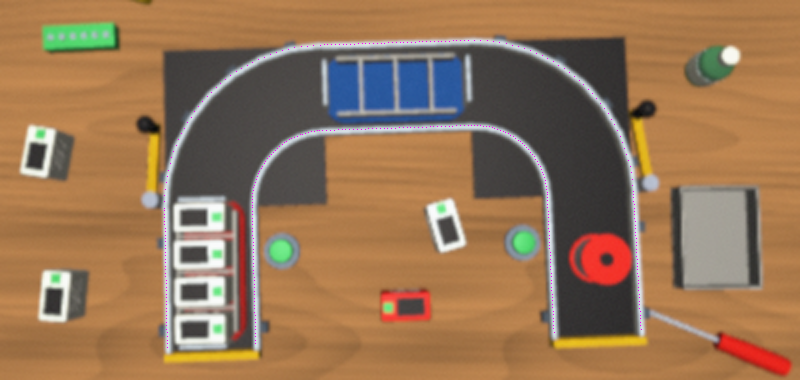

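The crop confirms it: white modules at crop px (45,152), (60,296) and (445,225), the red decoy at (405,305), and the reel at (600,260). The track fit lies on the rails. Moving towards the reel.

```bash
cat > go.py <<'E'
import sys,numpy as np
from cell import robot
x,y,z,t=map(float,sys.argv[1:5]); s=robot.observe(); q=s["tool_rot"]; p=s["ee_pos"]
th=2*np.arctan2(q[2],q[1]); d=np.array([x-p[0],y-p[1]])
dx=d@[np.cos(th),np.sin(th)]; dy=d@[np.sin(th),-np.cos(th)]
r=-((t-np.degrees(th)+180)%360-180)/45
print("time %.1f"%s["time"],"pos",np.round(p,4),"th %.2f"%np.degrees(th),"j7 %.2f"%s["joints"][6],"| rows dx %.4f dy %.4f dz %.4f roll %.3f"%(dx/.2,dy/.2,(p[2]-z)/.2,r),"f",np.round(s["wrist_force"],1),"gap",round(s["finger_gap"],4))
E
python3 -m jog '0.67 -0.5 0 -0.75;0.67 -0.5 0 -0.75;0.67 -0.5 0 -0.75;0.67 -0.5 0 -0.75' 1 40
python3 go.py .412 -.278 .2 90
```

```text
time: 0.9
ee_pos: [0.3329, -0.4266, 0.2319]
tool_rot: [0.0, 0.877, 0.481, 0.0]
wrist_force: [-1.0, -1.3, 0.7]
finger_gap: 0.0854
finger_force: 0.0
time 0.9 pos [ 0.3329 -0.4266  0.2319] th 57.48 j7 0.23 | rows dx 0.8390 dy -0.0658 dz 0.1596 roll -0.723 f [-1.  -1.3  0.7] gap 0.0854
```

```bash
python3 -m jog '0.84 -0.065 0.16 -0.72;0.84 -0.065 0.16 -0.72;0.84 -0.065 0.16 -0.72;0.84 -0.065 0.16 -0.72;0.84 -0.065 0.16 -0.72;0.84 -0.065 0.16 -0.72' 1 40 >/dev/null
cat > reel.py <<'E'
from h import *
for n in ("wrist","top"):
    c=robot.camera(n); h=hsv(c)
    red=((h[...,0]<8)|(h[...,0]>172))&(h[...,1]>120)&(h[...,2]>60)
    u,v=proj(c,[.412,-.278,.064])[0]; print(n,u,v)
    b=blob(red,u,v,150 if n=="wrist" else 24)
    print(n,fit([(c,b)],cyl(.03,.004,.064),np.array([.412,-.278,0]),(.008,.008,0)))
    if n=="wrist": cv2.imwrite("pics/wr1.png",c["frame"][:,:,::-1])
E
python3 reel.py; python3 go.py .412 -.278 .2 90
```

```text
wrist 283.5652413909915 194.50347651059917
wrist (array([ 4.10686443e-01, -2.76133853e-01,  3.48570548e-07]), np.float64(0.017562356910471144))
top 393.3547414769202 238.7871539087949
top (array([ 4.10881010e-01, -2.76640771e-01,  3.15406955e-07]), np.float64(0.11003521126760563))
time 1.8 pos [ 0.4105 -0.2827  0.1994] th 89.24 j7 0.47 | rows dx 0.0234 dy 0.0074 dz -0.0030 roll -0.017 f [0.7 0.  0.8] gap 0.0853
```

View pics/wr1.png

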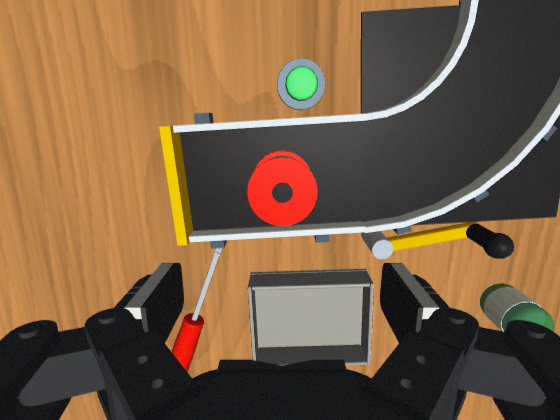

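The wrist view shows the reel at (283,190), the tray at (310,320) and the driver at (195,335). Descending in two stages.

```bash
python3 -m jog '0.02 0 0.2 0;0.02 0 0.5 -0.017;0.02 0 0.5 -0.017;0.02 0 0.5 -0.017' 1 40 >/dev/null;  python3 go.py .4107 -.2763 .044 90
```

```text
time 2.2 pos [ 0.4118 -0.2783  0.1013] th 90.11 j7 0.43 | rows dx 0.0101 dy -0.0057 dz 0.2864 roll 0.002 f [ 0.2 -0.1  0.7] gap 0.0853
```

```bash
python3 -m jog '0.01 -0.005 0.15 0;0.01 -0.005 0.285 0;0.01 -0.005 0.285 0;0.01 -0.005 0.285 0' 1 40 |head -2; python3 -m jog '0 0 0 0;0 0 0 0;0 0 0 0;0 0 0 0;0 0 0 0' -1 40; python3 -m jog '0 0 -0.2 0;0 0 -0.45 0;0 0 -0.45 0;0 0 -0.45 0'; python3 go.py .4392 -.4321 .046 90
```

```text
time: 2.75
ee_pos: [0.4114, -0.2765, 0.0446]
time: 3.38
ee_pos: [0.4108, -0.2761, 0.044]
tool_rot: [0.001, 0.706, 0.708, 0.0]
wrist_force: [-3.1, 1.4, 11.8]
finger_gap: 0.0577
finger_force: 40.0
time: 3.88
ee_pos: [0.4095, -0.2753, 0.1317]
tool_rot: [-0.0, 0.706, 0.708, -0.0]
wrist_force: [-1.1, 0.6, -3.7]
finger_gap: 0.0576
finger_force: 44.2
time 3.9 pos [ 0.4095 -0.2753  0.1317] th 90.16 j7 0.45 | rows dx -0.7844 dy 0.1465 dz 0.4285 roll 0.004 f [-1.1  0.6 -3.7] gap 0.0576
```

```bash
python3 -m jog '-0.25 0.05 0 0;-0.5 0.1 0 0;-0.78 0.145 0 0;-0.78 0.145 0 0;-0.78 0.145 0 0' |head -2; python3 -m jog '0 0 0.15 0;0 0 0.3 0;0 0 0.38 0;0 0 0.43 0;0 0 0.43 0;0 0 0.43 0'; python3 go.py .4392 -.4321 .046 90
```

```text
time: 4.5
ee_pos: [0.4389, -0.4303, 0.1302]
time: 5.25
ee_pos: [0.44, -0.4318, 0.0474]
tool_rot: [0.001, 0.706, 0.708, 0.0]
wrist_force: [-0.9, 0.2, -3.4]
finger_gap: 0.0578
finger_force: 44.5
time 5.2 pos [ 0.44   -0.4318  0.0474] th 90.17 j7 0.58 | rows dx -0.0014 dy -0.0041 dz 0.0069 roll 0.004 f [-0.9  0.2 -3.4] gap 0.0578
```

```bash
python3 -m jog '0 0 0.008 0;0 0 0.015 0;0 0 0.015 0' |sed -n 2,4p;  python3 -m jog '0 0 0 0;0 0 0 0;0 0 0 0;0 0 0 0' 1|tail -3;python3 -m jog '0 0 -0.2 0;0 0 -0.5 0;0 0 -0.8 0;0 0 -0.8 0' | sed -n 2p; python3 go.py .4495 -.0832 .2 107.75
```

```text
ee_pos: [0.4398, -0.4324, 0.0443]
tool_rot: [0.001, 0.706, 0.708, -0.0]
wrist_force: [-1.8, -2.3, 3.7]
wrist_force: [0.8, -0.6, -0.2]
finger_gap: 0.0853
finger_force: 0.0
ee_pos: [0.4416, -0.4329, 0.209]
time 6.6 pos [ 0.4416 -0.4329  0.209 ] th 90.17 j7 0.62 | rows dx 1.7486 dy 0.0448 dz 0.0452 roll -0.391 f [ 0.3 -0.  -0.6] gap 0.0852
```

```bash
python3 -m jog '0.3 0 0 0;0.6 0 0 0;0.9 0.02 0.02 0;0.9 0.02 0.02 0' |sed -n 2p;python3 -m jog '0.3 0.01 0 -0.2;0.6 0.02 0.02 -0.39;0.85 0.025 0.02 -0.39;0.85 0.025 0.02 -0.39;0.85 0.025 0.02 -0.39' |sed -n 2p
cat > mod.py <<'E'
import sys
from h import *
x,y,a=map(float,sys.argv[1:4]); a=np.radians(a)
for n in ("wrist","top"):
    c=robot.camera(n); u,v=proj(c,[x,y,.05])[0]
    b=blob(grey(c),u,v,130 if n=="wrist" else 22)
    p,f=fit([(c,b)],MOD,np.array([x,y,a])); print(n,np.round(p[:2],4),"yaw %.2f"%(np.degrees(p[2])%180),round(f,3))
    if n=="wrist":
        im=c["frame"].copy(); cs,_=cv2.findContours(b,0,1); cv2.drawContours(im,cs,-1,(255,0,0),1)
        for q in proj(c,T(p,MOD)): cv2.circle(im,tuple(int(k) for k in q),3,(255,0,255),-1)
        if len(sys.argv)>4: cv2.imwrite("pics/%s.png"%sys.argv[4],im[:,:,::-1])
E
python3 mod.py .4495 -.0832 107.75 wr2;  python3 go.py .4495 -.0832 .2 107.75
```

```text
ee_pos: [0.4436, -0.2465, 0.1989]
ee_pos: [0.4474, -0.0826, 0.195]
wrist [ 0.5364 -0.1524] yaw 156.45 0.779
top [ 0.469  -0.1127] yaw 90.73 0.633
time 7.8 pos [ 0.4473 -0.083   0.195 ] th 107.57 j7 0.39 | rows dx -0.0042 dy 0.0101 dz -0.0250 roll -0.004 f [-0.4 -0.4  0.1] gap 0.0856
```

View pics/wr2.png

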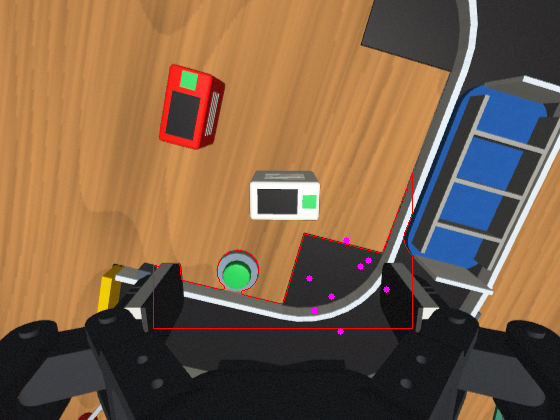

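The white module sits at (285,198), between the button at (238,272) and the red decoy at (190,107). My window was too wide, so I'll pick the component under the seed.

```bash
python3 - <<'E'
s=open('h.py').read()
s=s.replace("k=max(cs,key=lambda k:cv2.contourArea(k))","k=max(cs,key=lambda k:cv2.contourArea(k)*(1e3 if cv2.pointPolygonTest(k,(u,v),False)>=0 else 1))")
open('h.py','w').write(s)
E
sed -i 's/130 if/60 if/' mod.py; python3 mod.py .4495 -.0832 107.75
```

```text
wrist [ 0.449  -0.0812] yaw 106.05 0.074
top [ 0.469  -0.1127] yaw 90.73 0.633
```

```bash
python3 -m jog '0.005 0.01 0.3 0.01;0.005 0.01 0.5 0.01;0.005 0.01 0.5 0.01;0.005 0.01 0.5 0.01' 1 40|sed -n 2p; python3 go.py .449 -.0815 .032 107
```

```text
ee_pos: [0.45, -0.0802, 0.0968]
time 8.4 pos [ 0.45   -0.0802  0.0968] th 107.23 j7 0.30 | rows dx -0.0046 dy -0.0066 dz 0.3239 roll 0.005 f [0.1 0.5 0.8] gap 0.0853
```

```bash
python3 -m jog '-0.005 -0.006 0.15 0;-0.005 -0.006 0.32 0;-0.005 -0.006 0.32 0;-0.005 -0.006 0.32 0' 1 40|sed -n 2,4p; python3 -m jog '0 0 0 0;0 0 0 0;0 0 0 0;0 0 0 0' -1 40|tail -5; python3 -m jog '0 0 -0.2 0;0 0 -0.5 0;0 0 -0.8 0;0 0 -0.8 0'; python3 go.py .60 -.02 .2 90; python3 - <<'E'
from h import *
import pickle
c=robot.camera("wrist"); cv2.imwrite("pics/wr3.png",c["frame"][:,:,::-1]); pickle.dump(c,open("wr3.pkl","wb"))
E
```

```text
ee_pos: [0.4497, -0.0814, 0.0334]
tool_rot: [0.001, 0.593, 0.805, 0.0]
wrist_force: [0.6, -0.0, -0.6]
ee_pos: [0.4492, -0.0814, 0.0327]
tool_rot: [0.001, 0.593, 0.805, 0.0]
wrist_force: [-1.1, 0.9, 8.6]
finger_gap: 0.0596
finger_force: 41.6
time: 9.95
ee_pos: [0.4507, -0.0814, 0.1961]
tool_rot: [0.004, 0.593, 0.805, 0.001]
wrist_force: [0.1, -0.1, -2.6]
finger_gap: 0.0598
finger_force: 46.5
time 9.9 pos [ 0.4507 -0.0814  0.1961] th 107.27 j7 0.38 | rows dx 0.0715 dy 0.8041 dz -0.0197 roll 0.384 f [ 0.1 -0.1 -2.6] gap 0.0598
```

View pics/wr3.png

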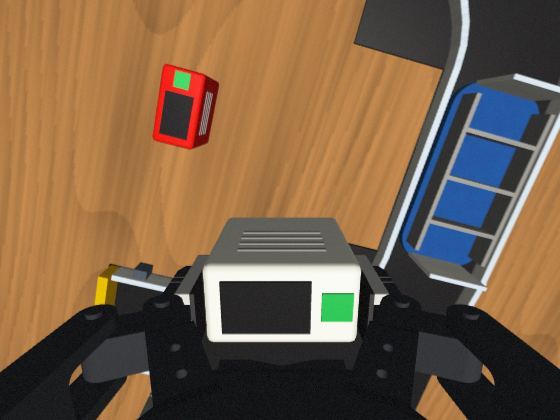

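The module is held, with its top at (285,300), and the carrier lies at (480,180). Fitting the carrier's wall tops.

```bash
cat > car.py <<'E'
from h import *
import pickle,sys
TR=np.array([.6271,-.0215,.0488])
def carfit(views,x0,zoff=.038):
    L=[]
    for x in(-44,0,44): L+=[(x,y) for y in np.linspace(-30,30,25)]
    for y in(-35,35): L+=[(x,y) for x in np.linspace(-84,84,60)]
    L=np.c_[np.array(L)/1000,np.full(len(L),zoff)]
    ims=[(c,cv2.GaussianBlur(c["frame"][...,0],(3,3),0).astype(float)) for c in views]
    def cost(p):
        J=0
        for c,g in ims:
            q=proj(c,T(p,L)).astype(np.float32); J-=cv2.remap(g,q[:,:1].copy(),q[:,1:].copy(),1,borderValue=0).mean()
        return J/len(ims)
    rs=[]
    for dx in(-.008,0,.008):
        for dy in (-.01,0,.01):
            for a in (-.06,0,.06):
                s=np.array(x0)+[dx,dy,a]; rs.append(minimize(cost,s,method="Nelder-Mead",options=dict(initial_simplex=s+np.array([[0,0,0],[.006,0,0],[0,.006,0],[0,0,.03]]))))
    r=min(rs,key=lambda r:r.fun); return r.x,r.fun
if __name__=="__main__":
    w=pickle.load(open("wr3.pkl","rb")); t=robot.camera("top")
    x0=[.6213,-.0204,np.pi/2+.0488]
    for n,v in (("wrist",[w]),("top",[t]),("both",[w,t])):
        p,f=carfit(v,x0); print(n,np.round(p,4),round(f,1))
E
python3 car.py
```

```text
wrist [ 0.6253 -0.0191  1.6156] -156.3
top [0.8565 0.0211 0.7574] -171.6
both [ 0.482  -0.0352  2.1123] -168.2
```

```bash
cat > hand.py <<'E'
from h import *
import pickle,sys
def hand(c,s,zb):   # zb: module bottom height below... bottom z
    h=hsv(c); m=(h[...,2]>190)&(h[...,1]<50)
    p=s["ee_pos"]; q=s["tool_rot"]; th=2*np.arctan2(q[2],q[1])
    u,v=proj(c,[p[0],p[1],zb+.064])[0]
    b=blob(m,u,v,110)
    r,f=fit([(c,b)],box(.034,.060,zb+.0635,zb+.064),np.array([p[0],p[1],th]),(.004,.004,.05))
    d=r[:2]-p[:2]
    print("hand fit",round(f,3),"offset tool x %.4f y %.4f yaw %.2f deg"%(d@[np.cos(th),np.sin(th)],d@[np.sin(th),-np.cos(th)],np.degrees(r[2]-th)),"th %.2f"%np.degrees(th))
if __name__=="__main__":
    c=robot.camera("wrist"); s=robot.observe(); hand(c,s,s["ee_pos"][2]-float(sys.argv[1]))
E
python3 - <<'E'
from h import *; import pickle
from hand import hand
c=pickle.load(open("wr3.pkl","rb")); hand(c,robot.observe(),.1961-.0327)
im=cv2.resize(c["frame"],None,fx=3,fy=3,interpolation=cv2.INTER_CUBIC)
p=[.6253,-.0191,1.6156]
for x in(-.044,0,.044):
  a,b=[tuple(int(k*3+1) for k in q) for q in proj(c,T(p,[(x,-.035,.038),(x,.035,.038)]))]; cv2.line(im,a,b,(255,0,255),1)
for y in(-.035,.035):
  a,b=[tuple(int(k*3+1) for k in q) for q in proj(c,T(p,[(-.088,y,.038),(.088,y,.038)]))]; cv2.line(im,a,b,(255,0,255),1)
cv2.imwrite("pics/cr3.png",im[200:900,1150:1680][:600,:,::-1])
for i,x in enumerate((-.066,-.022,.022,.066)): print(i,np.round(T(p,[(x,0,0)])[0,:2],4))
E
```

```text
hand fit 0.097 offset tool x -0.0010 y 0.0033 yaw -0.23 deg th 107.25
0 [ 0.6283 -0.085 ]
1 [ 0.6263 -0.0411]
2 [0.6243 0.0029]
3 [0.6223 0.0468]
```

View pics/cr3.png

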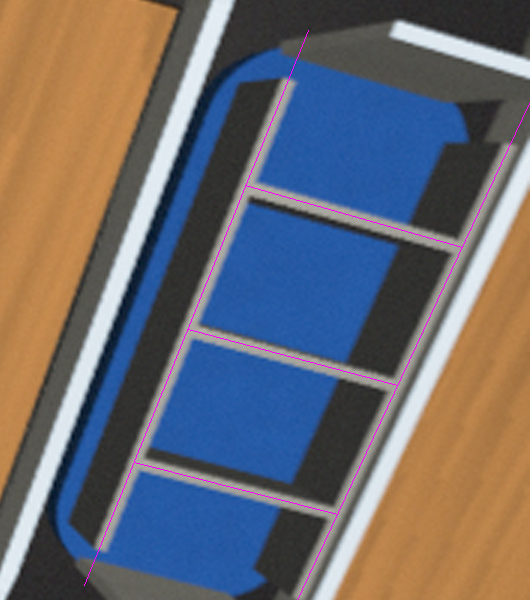

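The overlay lies on the wall tops, so the carrier pose is good. Moving over pocket 0.

```bash
python3 go.py .628 -.084 .16 92.57; python3 -m jog '-0.07 0.2 0.06 0.15;-0.15 0.5 0.12 0.33;-0.27 0.85 0.18 0.33;-0.27 0.85 0.18 0.33;-0.27 0.85 0.18 0.33' |sed -n 2p;  python3 go.py .628 -.084 .12 92.57; python3 hand.py .0327
```

```text
time 10.1 pos [ 0.4481 -0.0813  0.1915] th 107.25 j7 0.38 | rows dx -0.2797 dy 0.8551 dz 0.1573 roll 0.326 f [ 0.3  0.5 -3.1] gap 0.0592
ee_pos: [0.6257, -0.0815, 0.153]
time 10.7 pos [ 0.6257 -0.0815  0.153 ] th 92.48 j7 -0.08 | rows dx -0.0128 dy 0.0108 dz 0.1649 roll -0.002 f [ 0.2  1.1 -2.1] gap 0.0591
hand fit 0.123 offset tool x 0.0002 y -0.0010 yaw 0.18 deg th 92.46
```

```bash
python3 -m jog '-0.01 0.01 0.15 0;-0.01 0.01 0.27 0;-0.01 0.01 0.27 0;-0.01 0.01 0.27 0;-0.01 0.01 0.27 0' |sed -n 2p;  python3 go.py .628 -.0845 .047 92.57
```

```text
ee_pos: [0.6292, -0.0843, 0.1029]
time 11.3 pos [ 0.6292 -0.0843  0.1029] th 92.41 j7 -0.10 | rows dx -0.0009 dy -0.0058 dz 0.2797 roll -0.004 f [ 0.3 -0.  -2.1] gap 0.0593
```

```bash
python3 -m jog '0 -0.005 0.08 0;0 -0.005 0.15 0;0 -0.005 0.2 0;0 -0.005 0.24 0;0 -0.005 0.24 0;0 -0.005 0.24 0' |sed -n 2,4p;  python3 go.py .628 -.0845 .047 92.57
```

```text
ee_pos: [0.628, -0.0842, 0.0537]
tool_rot: [0.0, 0.692, 0.722, 0.0]
wrist_force: [0.3, -0.3, -2.5]
time 12.1 pos [ 0.628  -0.0842  0.0537] th 92.42 j7 -0.13 | rows dx -0.0015 dy 0.0001 dz 0.0335 roll -0.003 f [ 0.3 -0.3 -2.5] gap 0.0593
```

In the pocket with no contact; lowering, releasing and rising, then on toward the left modules.

```bash
python3 -m jog '0 0 0.015 0;0 0 0.032 0;0 0 0.032 0' |sed -n 2,4p;  python3 -m jog '0 0 0 0;0 0 0 0;0 0 0 0;0 0 0 0' 1|sed -n 2,5p;python3 -m jog '0 0 -0.2 0;0 0 -0.5 0;0 0 -0.8 0;0 0 -0.8 0;0 0 -0.8 0' | sed -n 2p; python3 go.py .5329 .4143 .2 79
python3 - <<'E'
from h import *; from car import carfit; import pickle
c=robot.camera("wrist"); pickle.dump(c,open("wr4.pkl","wb")); cv2.imwrite("pics/wr4.png",c["frame"][:,:,::-1])
t=robot.camera("top"); 
for u,v in((112,185),(120,257)):
  g=ray(t,u,v,.05); p,f=fit([(t,blob(grey(t),u,v,24))],MOD,np.array([g[0],g[1],1.5])); print(np.round(p,3),f)
E
```

```text
ee_pos: [0.6278, -0.0842, 0.0469]
tool_rot: [0.0, 0.692, 0.722, 0.0]
wrist_force: [0.3, -0.3, -1.7]
ee_pos: [0.6277, -0.0842, 0.047]
tool_rot: [0.0, 0.692, 0.722, 0.0]
wrist_force: [0.1, -0.2, 0.2]
finger_gap: 0.0854
ee_pos: [0.6275, -0.0843, 0.2065]
time 13.6 pos [ 0.6275 -0.0843  0.2065] th 92.41 j7 -0.07 | rows dx 2.5107 dy -0.3675 dz 0.0326 roll 0.298 f [-0.5 -0.3 -0.7] gap 0.0853
[0.532 0.413 1.411] 0.12010809728755878
[0.359 0.387 1.588] 0.11104483547072275
```

View pics/wr4.png

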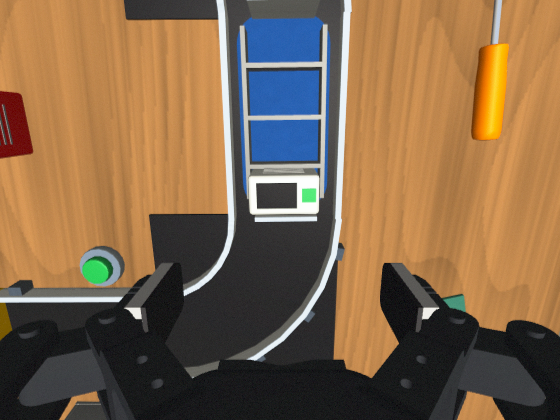

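Module 1 is seated in the end pocket (284,195). Next is the far-left module.

```bash
python3 -m jog '0.3 -0.04 0 0;0.6 -0.09 0 0;0.9 -0.13 0.03 0;0.9 -0.13 0.03 0' |sed -n 2p; python3 -m jog '0.3 -0.04 0 0;0.6 -0.09 0 0.1;0.9 -0.13 0 0.27;0.9 -0.13 0 0.27' |sed -n 2p; python3 go.py .5325 .414 .2 80
```

```text
ee_pos: [0.5917, 0.1008, 0.1997]
ee_pos: [0.5576, 0.2788, 0.1999]
time 14.7 pos [0.5576 0.2788 0.1999] th 80.61 j7 -0.90 | rows dx 0.6464 dy -0.2340 dz -0.0007 roll 0.014 f [ 0.3 -0.7 -0.2] gap 0.0852
```

```bash
python3 -m jog '0.3 -0.1 0 0;0.63 -0.23 0 0;0.63 -0.23 0 0;0.63 -0.23 0 0;0.63 -0.23 0 0' |sed -n 2p; python3 mod.py .5325 .414 80; python3 go.py .5325 .414 .2 80
```

```text
ee_pos: [0.538, 0.4028, 0.2003]
wrist [0.5332 0.4142] yaw 83.64 0.069
top [0.5324 0.4129] yaw 81.64 0.116
time 15.4 pos [0.5378 0.4032 0.2008] th 80.11 j7 -1.11 | rows dx 0.0487 dy -0.0353 dz 0.0038 roll 0.002 f [-0.5  0.1  0.9] gap 0.0853
```

```bash
python3 -m jog '0.03 -0.02 0.2 -0.02;0.05 -0.035 0.5 -0.04;0.05 -0.035 0.5 -0.04;0.05 -0.035 0.5 -0.04;0.05 -0.035 0.5 -0.04' |sed -n 2p; python3 go.py .5333 .414 .032 82
```

```text
ee_pos: [0.5327, 0.4169, 0.1039]
time 16.1 pos [0.5327 0.4169 0.1039] th 82.00 j7 -1.13 | rows dx -0.0138 dy 0.0049 dz 0.3597 roll 0.000 f [0.9 1.2 0.8] gap 0.0855
```

```bash
python3 -m jog '-0.013 0.005 0.15 0;-0.013 0.005 0.36 0;-0.013 0.005 0.36 0;-0.013 0.005 0.36 0' |sed -n 2,4p; python3 -m jog '0 0 0 0;0 0 0 0;0 0 0 0;0 0 0 0' -1 40|sed -n 2,6p; python3 -m jog '0 0 -0.2 0;0 0 -0.5 0;0 0 -0.8 0;0 0 -0.8 0'|sed -n 2,6p; python3 hand.py .032; python3 go.py .6263 -.0411 .19 92.57
```

```text
ee_pos: [0.5329, 0.4146, 0.0315]
tool_rot: [0.0, 0.754, 0.656, 0.001]
wrist_force: [-0.0, -0.8, 0.3]
ee_pos: [0.5328, 0.4144, 0.031]
tool_rot: [0.0, 0.754, 0.656, 0.001]
wrist_force: [-0.5, -0.8, 5.8]
finger_gap: 0.0594
finger_force: 44.0
ee_pos: [0.5334, 0.4157, 0.1955]
tool_rot: [0.0, 0.754, 0.656, 0.005]
wrist_force: [-0.8, 0.2, -3.2]
finger_gap: 0.0593
finger_force: 44.7
hand fit 0.043 offset tool x -0.0016 y 0.0003 yaw -0.18 deg th 82.07
time 17.6 pos [0.5325 0.4145 0.1919] th 82.07 j7 -1.09 | rows dx -2.1917 dy 0.7787 dz 0.0094 roll -0.233 f [ 0.9 -0.3 -3. ] gap 0.0594
```

```bash
python3 -m jog '-0.25 0.1 0 0;-0.55 0.2 0 0;-0.85 0.3 0 -0.1;-0.85 0.3 0 -0.23;-0.85 0.3 0 -0.23' |sed -n 2p; python3 go.py .6263 -.0400 .15 92.57;  python3 -m jog '-0.3 0.07 0 0;-0.6 0.13 0 0;-0.9 0.2 0.1 0;-0.9 0.2 0.1 0' |sed -n 2p; python3 go.py .6263 -.0400 .15 92.57
```

```text
ee_pos: [0.5675, 0.2359, 0.1877]
time 18.2 pos [0.5675 0.2359 0.1877] th 92.31 j7 -0.64 | rows dx -1.3905 dy 0.2383 dz 0.1883 roll -0.006 f [ 0.5  1.5 -1.9] gap 0.0594
ee_pos: [0.6154, 0.0532, 0.1661]
time 18.7 pos [0.6154 0.0532 0.1661] th 91.89 j7 -0.33 | rows dx -0.4675 dy 0.0392 dz 0.0806 roll -0.015 f [-0.6  1.3 -2.2] gap 0.0593
```

```bash
python3 -m jog '-0.25 0.02 0 0;-0.46 0.04 0.1 -0.01;-0.46 0.04 0.28 -0.01;-0.46 0.04 0.28 -0.01;-0.46 0.04 0.28 -0.01;-0.46 0.04 0.28 -0.01' |sed -n 2p; python3 go.py .6263 -.0400 .052 92.57
```

```text
ee_pos: [0.6281, -0.0315, 0.1146]
time 19.5 pos [ 0.6281 -0.0315  0.1146] th 92.94 j7 -0.19 | rows dx -0.0422 dy -0.0114 dz 0.3129 roll 0.008 f [ 0.2 -0.2 -2.6] gap 0.0594
```

```bash
python3 -m jog '-0.042 -0.011 0.03 0.005;-0.042 -0.011 0.08 0.005;-0.042 -0.011 0.08 0.005;-0.042 -0.011 0.08 0.005;-0.042 -0.011 0.08 0.005' |sed -n 2p; python3 go.py .6263 -.0400 .052 92.57
```

```text
ee_pos: [0.6257, -0.0411, 0.0972]
time 20.1 pos [ 0.6257 -0.0411  0.0972] th 92.65 j7 -0.18 | rows dx 0.0055 dy 0.0031 dz 0.2260 roll 0.002 f [-0.7  0.2 -2. ] gap 0.0596
```

```bash
python3 -m jog '0.005 0.003 0.08 0;0.005 0.003 0.15 0;0.005 0.003 0.2 0;0.005 0.003 0.225 0;0.005 0.003 0.225 0;0.005 0.003 0.225 0' |sed -n 2,4p;  python3 go.py .6263 -.0400 .0452 92.57
```

```text
ee_pos: [0.6261, -0.0401, 0.0521]
tool_rot: [-0.0, 0.691, 0.723, 0.0]
wrist_force: [-1.3, 1.4, -2.3]
time 20.9 pos [ 0.6261 -0.0401  0.0521] th 92.65 j7 -0.21 | rows dx 0.0003 dy 0.0012 dz 0.0343 roll 0.002 f [-1.3  1.4 -2.3] gap 0.059
```

```bash
python3 -m jog '0 0 0.015 0;0 0 0.034 0;0 0 0.034 0' |sed -n 2,4p;  python3 -m jog '0 0 0 0;0 0 0 0;0 0 0 0;0 0 0 0' 1|sed -n 2,5p;python3 -m jog '0 0 -0.2 0;0 0 -0.5 0;0 0 -0.8 0;0 0 -0.8 0;0 0 -0.8 0' | sed -n 2p; python3 go.py .359 .387 .2 90
python3 - <<'E'
from h import *; import pickle
c=robot.camera("wrist"); pickle.dump(c,open("wr5.pkl","wb")); cv2.imwrite("pics/wr5.png",c["frame"][:,:,::-1])
t=robot.camera("top"); 
for u,v in((120,257),):
  g=ray(t,u,v,.05); p,f=fit([(t,blob(grey(t),u,v,24))],MOD,np.array([g[0],g[1],1.5])); print(np.round(p,3),f)
E
```

```text
ee_pos: [0.6262, -0.0403, 0.045]
tool_rot: [0.0, 0.691, 0.723, 0.0]
wrist_force: [-0.1, 0.2, -2.1]
ee_pos: [0.6261, -0.0404, 0.0452]
tool_rot: [0.0, 0.691, 0.723, -0.0]
wrist_force: [-0.2, 0.1, 0.1]
finger_gap: 0.0853
ee_pos: [0.6259, -0.0405, 0.2047]
time 22.4 pos [ 0.6259 -0.0405  0.2047] th 92.63 j7 -0.14 | rows dx 2.1964 dy -1.2349 dz 0.0235 roll 0.058 f [-0.1  0.5 -1.1] gap 0.0857
[0.359 0.387 1.588] 0.11113320079522859
```

View pics/wr5.png

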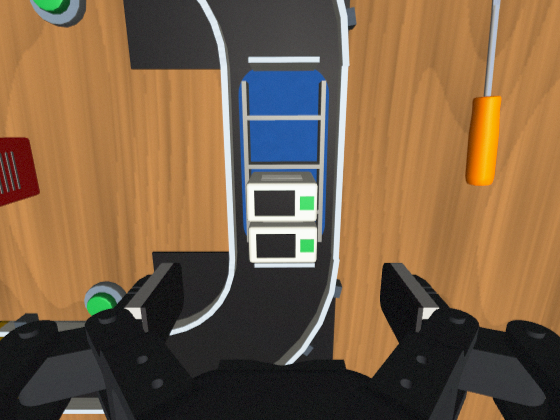

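Both modules are seated, at (284,200) and (284,243). Fetching the third.

```bash
python3 -m jog '0.27 -0.15 0 0;0.54 -0.3 0 0;0.8 -0.45 0 0;0.98 -0.55 0.02 0.05;0.98 -0.55 0.02 0.05' |sed -n 2p; python3 -m jog '0.27 -0.15 0 0;0.54 -0.3 0 0;0.8 -0.45 0 0;0.98 -0.55 0 0;0.98 -0.55 0 0' |sed -n 2p; python3 go.py .359 .387 .2 90
```

```text
ee_pos: [0.5048, 0.1535, 0.2002]
ee_pos: [0.3939, 0.3478, 0.2004]
time 23.7 pos [0.3939 0.3478 0.2004] th 90.68 j7 -0.95 | rows dx 0.1982 dy -0.1722 dz 0.0021 roll 0.015 f [ 0.  -0.7  0.1] gap 0.0857
```

```bash
python3 -m jog '0.1 -0.09 0 0;0.16 -0.14 0 0;0.16 -0.14 0 0;0.16 -0.14 0 0;0.16 -0.14 0 0' |sed -n 2p; python3 mod.py .359 .387 90; python3 go.py .359 .387 .2 90
```

```text
ee_pos: [0.3685, 0.3767, 0.201]
wrist [0.3597 0.3881] yaw 86.69 0.068
top [0.3586 0.3872] yaw 90.70 0.114
time 24.4 pos [0.3682 0.377  0.2011] th 90.33 j7 -1.04 | rows dx 0.0504 dy -0.0455 dz 0.0053 roll 0.007 f [ 0.5  0.5 -0.3] gap 0.0852
```

```bash
python3 -m jog '0.03 -0.02 0.2 0.02;0.05 -0.045 0.5 0.05;0.05 -0.045 0.5 0.05;0.05 -0.045 0.5 0.05;0.05 -0.045 0.5 0.05' |sed -n 2p; python3 go.py .3595 .3876 .032 88
```

```text
ee_pos: [0.3598, 0.3883, 0.1034]
time 25.1 pos [0.3598 0.3883 0.1034] th 88.12 j7 -1.19 | rows dx -0.0035 dy -0.0014 dz 0.3572 roll 0.003 f [-0.1 -0.  -0.3] gap 0.0853
```

```bash
python3 -m jog '-0.003 0 0.15 0;-0.003 0 0.36 0;-0.003 0 0.36 0;-0.003 0 0.36 0' |sed -n 2,4p; python3 -m jog '0 0 0 0;0 0 0 0;0 0 0 0;0 0 0 0' -1 40|sed -n 2,6p; python3 -m jog '0 0 -0.2 0;0 0 -0.5 0;0 0 -0.8 0;0 0 -0.8 0'|sed -n 2,6p; python3 hand.py .032; python3 go.py .6243 .0035 .19 92.57
```

```text
ee_pos: [0.3593, 0.3879, 0.0312]
tool_rot: [-0.0, 0.718, 0.696, 0.001]
wrist_force: [-0.9, -0.2, 0.9]
ee_pos: [0.3594, 0.3876, 0.0307]
tool_rot: [0.0, 0.719, 0.695, 0.001]
wrist_force: [-0.4, -1.6, 8.9]
finger_gap: 0.0596
finger_force: 41.3
ee_pos: [0.3598, 0.389, 0.194]
tool_rot: [0.001, 0.718, 0.696, 0.004]
wrist_force: [-0.0, 0.1, -2.8]
finger_gap: 0.0595
finger_force: 45.5
hand fit 0.05 offset tool x -0.0008 y 0.0003 yaw -1.24 deg th 88.13
time 26.6 pos [0.3592 0.3875 0.1912] th 88.13 j7 -1.12 | rows dx -1.8758 dy 1.3874 dz 0.0058 roll -0.099 f [-0.3 -0.1 -3.4] gap 0.0595
```

```bash
python3 -m jog '-0.25 0.18 0 0;-0.5 0.36 0 -0.05;-0.75 0.55 0 -0.1;-0.98 0.72 0 -0.1;-0.98 0.72 0 -0.1;-0.98 0.72 0 -0.1' |sed -n 2p; python3 go.py .6243 .0035 .15 92.57;  python3 -m jog '-0.25 0.19 0 0;-0.5 0.37 0 0;-0.75 0.55 0.1 0;-0.8 0.6 0.15 0;-0.8 0.6 0.15 0;-0.8 0.6 0.15 0' |sed -n 2p; python3 go.py .6243 .0035 .15 92.57
```

```text
ee_pos: [0.4951, 0.1865, 0.1879]
time 27.4 pos [0.4951 0.1865 0.1879] th 92.65 j7 -0.55 | rows dx -0.9436 dy 0.6028 dz 0.1896 roll 0.002 f [-0.6  0.9 -2.2] gap 0.0596
ee_pos: [0.6225, 0.035, 0.1597]
time 28.1 pos [0.6225 0.035  0.1597] th 92.86 j7 -0.29 | rows dx -0.1580 dy 0.0011 dz 0.0485 roll 0.006 f [-0.8 -0.  -1.7] gap 0.0592
```

```bash
python3 -m jog '-0.1 0 0 0;-0.15 0 0.15 0;-0.15 0 0.28 0;-0.15 0 0.28 0;-0.15 0 0.28 0;-0.15 0 0.28 0' |sed -n 2p; python3 go.py .6243 .0035 .052 92.57
```

```text
ee_pos: [0.6254, 0.0022, 0.1047]
time 28.9 pos [0.6254 0.0022 0.1047] th 92.66 j7 -0.27 | rows dx 0.0067 dy -0.0054 dz 0.2635 roll 0.002 f [ 0.9  0.2 -1.4] gap 0.0596
```

```bash
python3 -m jog '0.006 -0.005 0.08 0;0.006 -0.005 0.1 0;0.006 -0.005 0.17 0;0.006 -0.005 0.22 0;0.006 -0.005 0.26 0;0.006 -0.005 0.26 0;0.006 -0.005 0.26 0' |sed -n 2,4p;  python3 go.py .6243 .0035 .045 92.57
```

```text
ee_pos: [0.6235, 0.0031, 0.051]
tool_rot: [-0.0, 0.691, 0.723, -0.0]
wrist_force: [-0.3, 1.2, -2.7]
time 29.7 pos [0.6235 0.0031 0.051 ] th 92.64 j7 -0.30 | rows dx 0.0020 dy 0.0041 dz 0.0298 roll 0.001 f [-0.3  1.2 -2.7] gap 0.0595
```

```bash
python3 -m jog '0 0 0.015 0;0 0 0.03 0;0 0 0.03 0' |sed -n 2,4p;  python3 -m jog '0 0 0 0;0 0 0 0;0 0 0 0;0 0 0 0' 1|sed -n 2,5p;python3 -m jog '0 0 -0.2 0;0 0 -0.5 0;0 0 -0.9 0;0 0 -0.9 0;0 0 -0.9 0' | sed -n 2p
python3 - <<'E'
from h import *
s=robot.camera("side"); t=robot.camera("top"); print(robot.observe()["time"])
for n in ("top","side"): print(n,[([int(k) for k in d["bbox"]],round(d["p"],2)) for d in robot.find_in(n,"module_a")])
im=np.hstack([t["frame"][100:320,80:500],s["frame"][100:420,60:440][:220]]); cv2.imwrite("pics/ts6.png",im[:,:,::-1])
E
```

```text
ee_pos: [0.6237, 0.003, 0.0449]
tool_rot: [0.0, 0.691, 0.723, -0.0]
wrist_force: [0.8, 1.6, -2.0]
ee_pos: [0.6237, 0.003, 0.0452]
tool_rot: [0.0, 0.691, 0.723, -0.0]
wrist_force: [0.4, -0.2, 1.0]
finger_gap: 0.0854
ee_pos: [0.6241, 0.0031, 0.2258]
31.325
top [([280, 255, 292, 271], 0.44), ([433, 216, 470, 241], 0.21)]
side [([237, 185, 259, 211], 0.89), ([331, 222, 354, 254], 0.86), ([240, 174, 267, 200], 0.65), ([251, 168, 275, 190], 0.6)]
```

View pics/ts6.png

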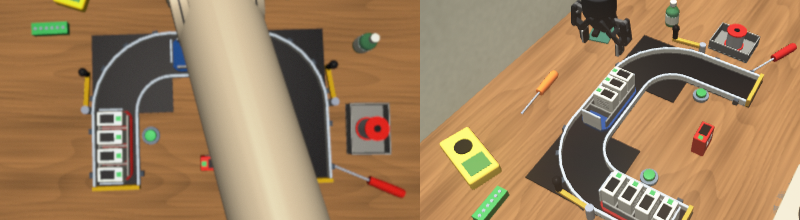

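All three modules are in the blue carrier and the reel stands in the tray (side crop (737,30)); no fourth module is visible. Planning the push path from the lane geometry.

```bash
cat > plan.py <<'E'
from h import *
import sys
TR=np.array([.6271,-.0215,.0488])
# centreline (track frame) from +y on straight, through right bend, to right bay
def cl(s):  # s=0 at y=0 on straight
    L1=.095; L2=.147*np.pi/2
    if s<L1: return np.array([0,-s]),-np.pi/2
    if s<L1+L2: a=(s-L1)/.147; return np.array([-.147+.147*np.cos(a),-.095-.147*np.sin(a)]),-np.pi/2-a
    return np.array([-.147-(s-L1-L2),-.242]),-np.pi
D=np.array([cl(s)[0] for s in np.arange(-.3,.7,.001)])
bd=[]
for cx,cy,a0 in((.065,.018,0),(-.065,.018,90),(-.065,-.018,180),(.065,-.018,270)):
    bd+=[(cx+.025*np.cos(np.radians(a)),cy+.025*np.sin(np.radians(a))) for a in range(a0,a0+91,15)]
bd+=[(x,y) for x in np.linspace(-.06,.06,7) for y in(-.043,.043)]
bd=np.array(bd)
def pose(s):
    c,h=cl(s); n=np.array([-np.sin(h),np.cos(h)])
    def cost(v):
        k=h+v[1]; R=np.array([[np.cos(k),-np.sin(k)],[np.sin(k),np.cos(k)]])
        P=bd@R.T+c+n*v[0]; d=np.sqrt(((P[:,None]-D)**2).sum(2)).min(1); return d.max()+1e-4*np.sum((d/.052)**8)
    r=min((minimize(cost,[0,a],method="Nelder-Mead",options=dict(initial_simplex=[[0,a],[.006,a],[0,a+.1]])) for a in(-.15,0,.15)),key=lambda r:r.fun)
    return c+n*r.x[0],h+r.x[1],.052-r.fun
if __name__=="__main__":
    off=float(sys.argv[1])  # plate face 90mm behind centre, + tool half depth
    out=[]
    for s in np.arange(0,.4165,.01):
        c,h,m=pose(s); q=c-(.09+off)*np.array([np.cos(h),np.sin(h)])
        w=T(TR,[[*q,0]])[0]; th=np.degrees(h+TR[2])+180   # tool -x along heading
        cw=T(TR,[[*c,0]])[0]; out.append((s,w[0],w[1],th,cw[0],cw[1],m)); 
    np.save("path.npy",np.array(out))
    for o in out[::2]: print("s %.3f tcp %.4f %.4f th %.1f  car %.4f %.4f clr %.4f"%tuple(o))
E
python3 plan.py .012; python3 go.py .6195 .12 .2 92.57
```

```text
s 0.000 tcp 0.6221 0.0804 th 92.8  car 0.6271 -0.0215 clr 0.0085
s 0.020 tcp 0.6231 0.0604 th 92.8  car 0.6281 -0.0415 clr 0.0085
s 0.040 tcp 0.6243 0.0404 th 92.7  car 0.6290 -0.0615 clr 0.0084
s 0.060 tcp 0.6269 0.0205 th 91.6  car 0.6297 -0.0814 clr 0.0074
s 0.080 tcp 0.6309 0.0005 th 89.3  car 0.6296 -0.1015 clr 0.0059
s 0.100 tcp 0.6359 -0.0197 th 85.7  car 0.6282 -0.1214 clr 0.0044
s 0.120 tcp 0.6413 -0.0399 th 81.1  car 0.6255 -0.1407 clr 0.0029
s 0.140 tcp 0.6474 -0.0609 th 75.0  car 0.6211 -0.1594 clr 0.0019
s 0.160 tcp 0.6539 -0.0833 th 67.5  car 0.6149 -0.1775 clr 0.0018
s 0.180 tcp 0.6579 -0.1066 th 59.7  car 0.6063 -0.1946 clr 0.0018
s 0.200 tcp 0.6586 -0.1302 th 51.9  car 0.5956 -0.2104 clr 0.0018
s 0.220 tcp 0.6561 -0.1537 th 44.1  car 0.5828 -0.2246 clr 0.0018
s 0.240 tcp 0.6504 -0.1766 th 36.3  car 0.5682 -0.2370 clr 0.0018
s 0.260 tcp 0.6417 -0.1986 th 28.5  car 0.5520 -0.2472 clr 0.0018
s 0.280 tcp 0.6299 -0.2189 th 20.9  car 0.5346 -0.2553 clr 0.0019
s 0.300 tcp 0.6151 -0.2355 th 14.8  car 0.5165 -0.2615 clr 0.0028
s 0.320 tcp 0.5981 -0.2483 th 10.1  car 0.4976 -0.2662 clr 0.0043
s 0.340 tcp 0.5793 -0.2581 th 6.5  car 0.4779 -0.2696 clr 0.0058
s 0.360 tcp 0.5598 -0.2645 th 4.1  car 0.4580 -0.2717 clr 0.0074
s 0.380 tcp 0.5399 -0.2678 th 2.9  car 0.4380 -0.2730 clr 0.0083
s 0.400 tcp 0.5200 -0.2690 th 2.8  car 0.4181 -0.2740 clr 0.0085
time 31.4 pos [0.6228 0.0029 0.2229] th 92.64 j7 -0.22 | rows dx 0.5856 dy 0.0104 dz 0.1147 roll 0.002 f [ 0.7  0.1 -0.4] gap 0.0851
```

```bash
python3 -m jog '0.3 0.005 0 0;0.59 0.01 0 0;0.59 0.01 0 0;0.59 0.01 0 0;0.59 0.01 0 0' -1 40 |sed -n 2p; python3 -m jog '0 0 0.2 0;0 0 0.45 0;0 0 0.7 0;0 0 0.88 0;0 0 0.88 0;0 0 0.88 0' |sed -n 2,5p; python3 go.py .6215 .095 .042 92.8
```

```text
ee_pos: [0.6204, 0.1192, 0.2244]
ee_pos: [0.6212, 0.1207, 0.0507]
tool_rot: [0.001, 0.691, 0.723, 0.001]
wrist_force: [-0.4, -0.4, -0.1]
finger_gap: 0.0
time 32.8 pos [0.6212 0.1207 0.0507] th 92.58 j7 -0.50 | rows dx -0.1287 dy -0.0044 dz 0.0436 roll -0.005 f [-0.4 -0.4 -0.1] gap 0.0
```

```bash
cat > nxt.py <<'E'
import sys; from h import *
s0,s1,n=float(sys.argv[1]),float(sys.argv[2]),int(sys.argv[3]); z=.042
P=np.load("path.npy"); s=robot.observe(); p=s["ee_pos"]; q=s["tool_rot"]; th=2*np.arctan2(q[2],q[1])
print("t %.1f"%s["time"],np.round(p,4),"th %.1f"%np.degrees(th),"f",np.round(s["wrist_force"],1),"j7 %.2f"%s["joints"][6])
for k in np.linspace(s0,s1,n):
    x,y,t=[np.interp(k,P[:,0],P[:,i]) for i in(1,2,3)]; d=np.array([x,y])-p[:2]
    print("%.3f: %.3f %.3f %.3f %.3f"%(k,d@[np.cos(th),np.sin(th)]/.2,d@[np.sin(th),-np.cos(th)]/.2,(p[2]-z)/.2,-(t-np.degrees(th))/45))
E
python3 -m jog '-0.06 0 0.03 0;-0.12 0 0.043 0;-0.15 0 0.043 0;-0.165 0 0.043 0;-0.165 0 0.043 0' |sed -n 2,5p; python3 nxt.py 0 .09 10
```

```text
ee_pos: [0.6218, 0.0881, 0.0407]
tool_rot: [0.0, 0.691, 0.723, 0.0]
wrist_force: [-0.8, -0.7, -1.3]
finger_gap: -0.0
t 33.4 [0.6218 0.0881 0.0407] th 92.6 f [-0.8 -0.7 -1.3] j7 -0.45
0.000: -0.039 -0.000 -0.007 -0.004
0.010: -0.089 -0.000 -0.007 -0.004
0.020: -0.139 -0.000 -0.007 -0.004
0.030: -0.189 0.000 -0.007 -0.004
0.040: -0.239 0.001 -0.007 -0.001
0.050: -0.289 0.004 -0.007 0.007
0.060: -0.339 0.009 -0.007 0.023
0.070: -0.389 0.016 -0.007 0.046
0.080: -0.439 0.025 -0.007 0.075
0.090: -0.491 0.035 -0.007 0.111
```

```bash
python3 -m jog '-0.04 0 0 0;-0.09 0 0 0;-0.14 0 0 0;-0.19 0 0 0;-0.24 0 0 0;-0.29 0.004 0 0.007;-0.34 0.01 0 0.02;-0.34 0.01 0 0.02' |sed -n 2,5p; python3 nxt.py .06 .15 10; python3 - <<'E'
from h import *
s=robot.camera("side"); cv2.imwrite("pics/s7.png",cv2.resize(s["frame"][90:330,160:480],None,fx=2,fy=2)[:,:,::-1])
E
```

```text
ee_pos: [0.6269, 0.0181, 0.0401]
tool_rot: [0.0, 0.697, 0.717, -0.001]
wrist_force: [-0.0, 0.3, -0.0]
finger_gap: 0.0002
t 34.4 [0.6269 0.0181 0.0401] th 91.6 f [-0.   0.3 -0. ] j7 -0.35
0.060: 0.012 0.000 -0.009 -0.000
0.070: -0.038 0.007 -0.009 0.023
0.080: -0.088 0.018 -0.009 0.052
0.090: -0.139 0.028 -0.009 0.088
0.100: -0.190 0.040 -0.009 0.132
0.110: -0.241 0.051 -0.009 0.180
0.120: -0.292 0.064 -0.009 0.234
0.130: -0.344 0.077 -0.009 0.297
0.140: -0.398 0.091 -0.009 0.369
0.150: -0.453 0.107 -0.009 0.450
```

View pics/s7.png

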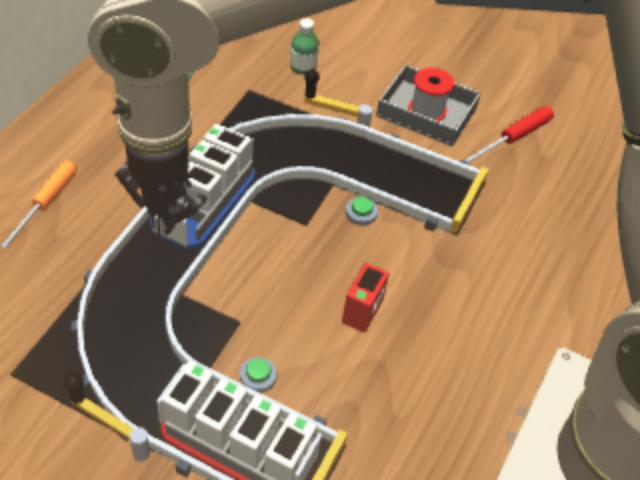

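Carrier and modules have moved toward the right bend (modules at (205,160)). I'll check the contact geometry by projecting the expected outline.

```bash
python3 - <<'E'
from h import *; from plan import pose,TR
c=robot.camera("side"); f=c["frame"]; x0,y0,k=215,130,7
im=cv2.resize(f[y0:y0+85,x0:x0+100],None,fx=k,fy=k,interpolation=cv2.INTER_CUBIC)
s=robot.observe(); 
def P(X): return [tuple(int(v) for v in (q-[x0,y0]+.5)*k) for q in proj(c,X)]
cv2.circle(im,P([s["ee_pos"]])[0],5,(255,0,255),-1)
cc,h,m=pose(.0625); cw=T(TR,[[*cc,0]])[0]; p=[cw[0],cw[1],h+TR[2]]
pl=P(T(p,[(-.09,-.028,.014),(-.09,-.028,.064),(-.09,.028,.064),(-.09,.028,.014)])); cv2.polylines(im,[np.array(pl)],True,(255,255,0),1)
cv2.polylines(im,[np.array(P(T(p,[(-.088,-.035,.038),(-.088,.035,.038),(.088,.035,.038),(.088,-.035,.038)])))],True,(0,255,0),1)
cv2.imwrite("pics/s8.png",im[:,:,::-1])
E
```

```text
(no output)
```

View pics/s8.png

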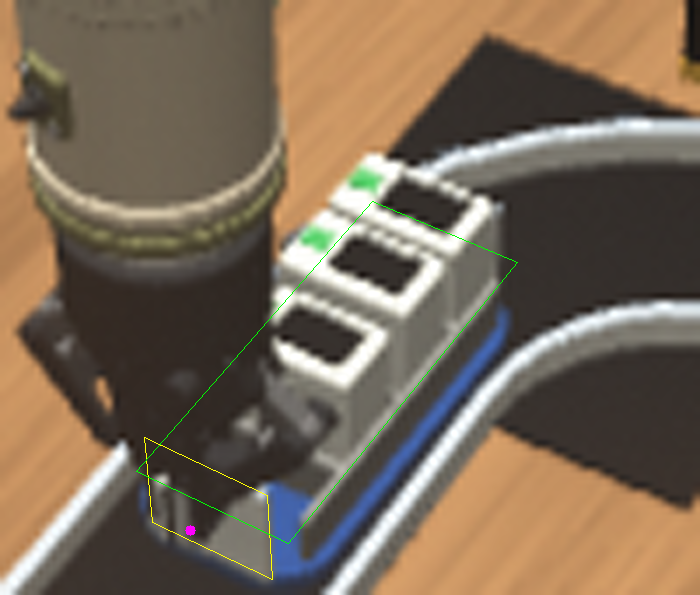

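The carrier is where predicted, with the tool just behind the plate at (190,530). Pushing on.

```bash
python3 -m jog '-0.04 0.007 -0.005 0.02;-0.09 0.018 -0.01 0.05;-0.14 0.028 -0.01 0.09;-0.19 0.04 -0.01 0.13;-0.24 0.05 -0.01 0.18;-0.29 0.064 -0.01 0.23;-0.345 0.077 -0.01 0.3;-0.4 0.09 -0.01 0.37;-0.45 0.107 -0.01 0.45' |sed -n 2,5p; python3 nxt.py .15 .24 10
```

```text
ee_pos: [0.6512, -0.07, 0.0425]
tool_rot: [0.0, 0.813, 0.582, -0.0]
wrist_force: [0.8, 2.3, -2.2]
finger_gap: 0.0
t 35.6 [ 0.6512 -0.07    0.0425] th 71.2 f [ 0.8  2.3 -2.2] j7 -0.53
0.150: -0.010 0.001 0.003 -0.002
0.160: -0.058 0.034 0.003 0.084
0.170: -0.110 0.064 0.003 0.171
0.180: -0.163 0.090 0.003 0.257
0.190: -0.217 0.113 0.003 0.344
0.200: -0.273 0.131 0.003 0.431
0.210: -0.330 0.146 0.003 0.517
0.220: -0.388 0.157 0.003 0.604
0.230: -0.447 0.164 0.003 0.690
0.240: -0.506 0.167 0.003 0.777
```

```bash
python3 -m jog '-0.06 0.034 0 0.08;-0.11 0.064 0 0.17;-0.163 0.09 0 0.26;-0.217 0.113 0 0.34;-0.273 0.13 0 0.43' |sed -n 2,5p; python3 nxt.py .20 .29 10
```

```text
ee_pos: [0.6585, -0.1302, 0.0425]
tool_rot: [0.0, 0.899, 0.437, 0.0]
wrist_force: [3.0, 2.3, -2.2]
finger_gap: -0.0002
t 36.3 [ 0.6585 -0.1302  0.0425] th 51.9 f [ 3.   2.3 -2.2] j7 -0.74
0.200: 0.000 0.000 0.003 0.000
0.210: -0.049 0.033 0.003 0.087
0.220: -0.100 0.063 0.003 0.174
0.230: -0.153 0.089 0.003 0.260
0.240: -0.208 0.111 0.003 0.347
0.250: -0.264 0.130 0.003 0.433
0.260: -0.321 0.145 0.003 0.520
0.270: -0.379 0.155 0.003 0.607
0.280: -0.437 0.161 0.003 0.689
0.290: -0.494 0.161 0.003 0.761
```

Force ~4 N along the heading, so the carrier is sliding well.

```bash
python3 -m jog '-0.05 0.033 0 0.09;-0.1 0.063 0 0.17;-0.153 0.09 0 0.26;-0.208 0.11 0 0.35;-0.264 0.13 0 0.43;-0.32 0.145 0 0.52' |sed -n 2,5p; python3 nxt.py .26 .35 10
```

```text
ee_pos: [0.642, -0.1989, 0.0426]
tool_rot: [0.0, 0.969, 0.246, 0.0]
wrist_force: [2.1, 1.6, -2.0]
finger_gap: 0.0001
t 37.0 [ 0.642  -0.1989  0.0426] th 28.5 f [ 2.1  1.6 -2. ] j7 -1.01
0.260: -0.001 -0.002 0.003 -0.000
0.270: -0.050 0.031 0.003 0.086
0.280: -0.101 0.059 0.003 0.169
0.290: -0.153 0.081 0.003 0.241
0.300: -0.206 0.097 0.003 0.305
0.310: -0.258 0.107 0.003 0.360
0.320: -0.311 0.113 0.003 0.408
0.330: -0.365 0.115 0.003 0.452
0.340: -0.417 0.111 0.003 0.489
0.350: -0.468 0.103 0.003 0.519
```

```bash
python3 -m jog '-0.05 0.031 0 0.09;-0.1 0.059 0 0.17;-0.153 0.08 0 0.24;-0.206 0.097 0 0.3;-0.258 0.107 0 0.36;-0.31 0.113 0 0.41;-0.365 0.115 0 0.45' |sed -n 2,5p; python3 nxt.py .33 .42 10; python3 - <<'E'
from h import *
s=robot.camera("side"); t=robot.camera("top"); cv2.imwrite("pics/s9.png",np.hstack([cv2.resize(s["frame"][130:230,260:420],None,fx=2.5,fy=2.5),cv2.resize(t["frame"][150:290,320:480],(400,250))])[:,:,::-1])
E
```

```text
ee_pos: [0.5886, -0.253, 0.0427]
tool_rot: [0.0, 0.997, 0.073, 0.0]
wrist_force: [3.1, -0.4, -1.4]
finger_gap: 0.0003
t 37.9 [ 0.5886 -0.253   0.0427] th 8.4 f [ 3.1 -0.4 -1.4] j7 -1.22
0.330: 0.001 0.004 0.004 0.006
0.340: -0.050 0.019 0.004 0.043
0.350: -0.100 0.029 0.004 0.073
0.360: -0.151 0.036 0.004 0.096
0.370: -0.201 0.039 0.004 0.112
0.380: -0.252 0.038 0.004 0.121
0.390: -0.301 0.034 0.004 0.124
0.400: -0.351 0.029 0.004 0.124
0.410: -0.401 0.025 0.004 0.124
0.420: -0.401 0.025 0.004 0.124
```

View pics/s9.png

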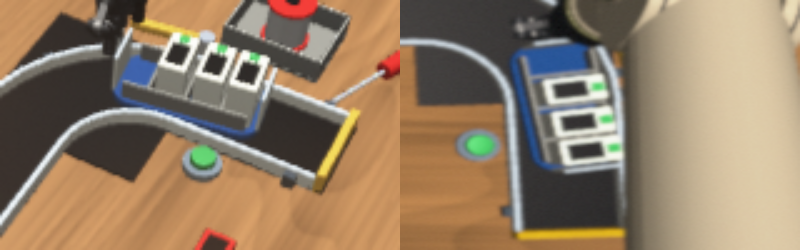

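The carrier has rounded the bend upright, with all three modules in it. Pushing it home gently.

```bash
python3 -m jog '-0.05 0.019 0 0.04;-0.1 0.029 0 0.07;-0.15 0.036 0 0.1;-0.2 0.038 0 0.11;-0.25 0.038 0 0.12;-0.28 0.036 0 0.12;-0.31 0.034 0 0.12;-0.34 0.03 0 0.12;-0.36 0.029 0 0.12' |sed -n 2,5p; python3 go.py .5041 -.2697 .042 2.8; python3 -m jog '-0.02 -0.001 0 0;-0.035 -0.001 0 0;-0.05 -0.002 0 0;-0.05 -0.002 0 0'|sed -n 2,4p; python3 go.py .5041 -.2697 .042 2.8;
```

```text
ee_pos: [0.5184, -0.269, 0.0426]
tool_rot: [0.0, 1.0, 0.027, 0.0]
wrist_force: [3.2, 0.1, -1.3]
finger_gap: 0.0003
time 39.1 pos [ 0.5184 -0.269   0.0426] th 3.10 j7 -1.23 | rows dx -0.0714 dy -0.0002 dz 0.0028 roll 0.007 f [ 3.2  0.1 -1.3] gap 0.0003
ee_pos: [0.5081, -0.2692, 0.0425]
tool_rot: [0.0, 1.0, 0.027, -0.0]
wrist_force: [1.0, -0.5, 0.4]
time 39.6 pos [ 0.5081 -0.2692  0.0425] th 3.08 j7 -1.22 | rows dx -0.0204 dy 0.0014 dz 0.0025 roll 0.006 f [ 1.  -0.5  0.4] gap -0.0002
```

```bash
python3 -m jog '-0.01 0 0 0;-0.02 0 0 0;-0.02 0 0 0;-0.02 0 0 0'|sed -n 2,4p; python3 -m jog '-0.01 0 0 0;-0.02 0 0 0;-0.02 0 0 0;-0.02 0 0 0'|sed -n 2,4p;
```

```text
ee_pos: [0.5044, -0.2694, 0.0425]
tool_rot: [-0.0, 1.0, 0.027, -0.0]
wrist_force: [1.5, 0.5, 1.0]
ee_pos: [0.5035, -0.2697, 0.0436]
tool_rot: [0.001, 1.0, 0.027, 0.003]
wrist_force: [10.4, -2.0, -2.4]
```

The carrier is against the stop (10 N). Backing off, lifting, then going behind the right keeper's knob.

```bash
python3 -m jog '0.1 0 0 0;0.2 0 0 0;0.25 0 -0.2 0;0.25 0 -0.5 -0.25;0.25 0.1 -0.75 -0.5;0.25 0.3 -0.75 -0.75;0.25 0.5 -0.75 -1;0.25 0.5 -0.75 -1' |sed -n 2,5p; python3 go.py .594 -.375 .2 93; python3 - <<'E'
from h import *; from plan import TR
t=robot.camera("top"); h=hsv(t)
dark=(h[...,2]<45)
b=blob(dark,412,165,7); M=cv2.moments(b); u,v=M["m10"]/M["m00"],M["m01"]/M["m00"]; w=ray(t,u,v,.08); pv=T(TR,[(-.136,-.310,0)])[0]
d=w[:2]-pv[:2]; print(u,v,w,"r",np.hypot(*d),"phi",np.arctan2(d[1],d[0])-TR[2],pv)
E
```

```text
ee_pos: [0.5538, -0.3708, 0.1915]
tool_rot: [-0.0, 0.914, 0.406, -0.001]
wrist_force: [-0.4, 1.3, -0.7]
finger_gap: -0.0001
time 41.6 pos [ 0.5538 -0.3708  0.1915] th 47.95 j7 -0.33 | rows dx 0.1190 dy 0.1631 dz -0.0427 roll -1.001 f [-0.4  1.3 -0.7] gap -0.0001
411.4222222222222 164.82222222222222 [ 0.59046948 -0.31760913  0.08      ] r 0.08646761426809098 phi 0.18646890264050975 [ 0.5063839  -0.33776512  0.        ]
```

```bash
python3 -m jog '0.03 0.04 0 -0.2;0.06 0.08 0 -0.4;0.09 0.12 0 -0.6;0.12 0.16 0 -0.8;0.12 0.16 0 -1;0.12 0.16 0 -1' |sed -n 2p; python3 go.py .6015 -.357 .054 103.5
cat > kp.py <<'E'
import sys; from h import *; from plan import TR
Dd=float(sys.argv[1]); phis=[float(a) for a in sys.argv[2:]]; pv=T(TR,[(-.136,-.310,0)])[0]
s=robot.observe(); p=s["ee_pos"]; q=s["tool_rot"]; th=2*np.arctan2(q[2],q[1])
print("t %.1f"%s["time"],np.round(p,4),"th %.1f"%np.degrees(th),"f",np.round(s["wrist_force"],1),"j7 %.2f"%s["joints"][6])
for f in phis:
    a=f+TR[2]; e=np.array([np.cos(a),np.sin(a)]); t=np.array([-e[1],e[0]]); w=pv[:2]+.088*e-Dd*t; d=w-p[:2]
    print("%.2f: %.3f %.3f %.3f %.3f"%(f,d@[np.cos(th),np.sin(th)]/.2,d@[np.sin(th),-np.cos(th)]/.2,(p[2]-.054)/.2,-(np.degrees(a)+90-np.degrees(th))/45))
E
python3 kp.py .045 .19
```

```text
ee_pos: [0.5959, -0.3689, 0.1924]
time 42.4 pos [ 0.5959 -0.3689  0.1924] th 93.05 j7 0.38 | rows dx 0.0580 dy 0.0310 dz 0.6918 roll -0.232 f [-1.1  0.9  0.1] gap -0.0002
t 42.4 [ 0.5959 -0.3689  0.1924] th 93.0 f [-1.1  0.9  0.1] j7 0.38
0.19: 0.039 0.035 0.692 -0.236
```

```bash
python3 -m jog '0.03 0.03 0.1 -0.2;0.04 0.035 0.3 -0.235;0.04 0.035 0.5 -0.235;0.04 0.035 0.69 -0.235;0.04 0.035 0.69 -0.235;0.04 0.035 0.69 -0.235' |sed -n 2,4p; python3 kp.py .020 .0 .19 .4 .6 .8 1.0; python3 - <<'E'
from h import *
s=robot.camera("wrist"); cv2.imwrite("pics/w10.png",s["frame"][:,:,::-1])
E
```

```text
ee_pos: [0.6033, -0.3619, 0.0565]
tool_rot: [0.001, 0.619, 0.786, 0.0]
wrist_force: [0.6, 0.9, -0.6]
t 43.2 [ 0.6033 -0.3619  0.0565] th 103.6 f [ 0.6  0.9 -0.6] j7 0.49
0.00: 0.050 -0.029 0.012 0.239
0.19: 0.132 -0.002 0.012 -0.003
0.40: 0.226 0.009 0.012 -0.270
0.60: 0.315 0.001 0.012 -0.525
0.80: 0.402 -0.025 0.012 -0.779
1.00: 0.481 -0.067 0.012 -1.034
```

View pics/w10.png

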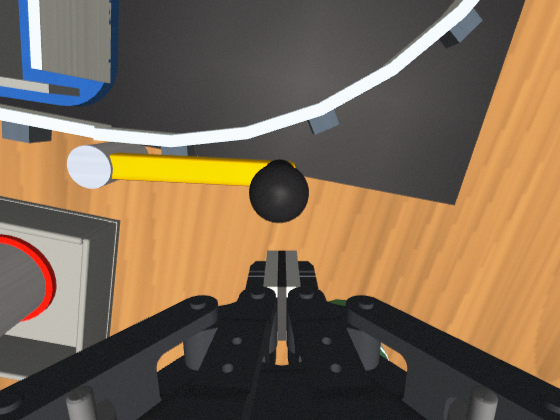

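The knob (279,190) is dead ahead of the closed fingers (282,260). Swinging the keeper.

```bash
python3 -m jog '0.07 0 0.01 0;0.132 0 0.012 0;0.18 0.005 0.012 -0.13;0.226 0.009 0.012 -0.27;0.27 0.006 0.012 -0.4;0.315 0 0.012 -0.52;0.36 -0.012 0.012 -0.65;0.4 -0.025 0.012 -0.78' |sed -n 2,4p; python3 kp.py .020 .8 .9 1.0 1.1 1.2 1.3 1.4 1.5 1.57
```

```text
ee_pos: [0.5786, -0.2842, 0.0527]
tool_rot: [0.0, 0.35, 0.937, -0.0]
wrist_force: [0.3, -1.7, 0.3]
t 44.2 [ 0.5786 -0.2842  0.0527] th 139.0 f [ 0.3 -1.7  0.3] j7 0.96
0.80: -0.006 0.000 -0.006 0.008
0.90: 0.038 0.008 -0.006 -0.119
1.00: 0.083 0.012 -0.006 -0.247
1.10: 0.128 0.011 -0.006 -0.374
1.20: 0.173 0.005 -0.006 -0.501
1.30: 0.217 -0.004 -0.006 -0.628
1.40: 0.260 -0.019 -0.006 -0.756
1.50: 0.301 -0.037 -0.006 -0.883
1.57: 0.329 -0.052 -0.006 -0.972
```

```bash
python3 -m jog '0.038 0.008 0 -0.12;0.083 0.012 0 -0.25;0.128 0.011 0 -0.37;0.173 0.005 0 -0.5;0.217 -0.004 0 -0.63;0.26 -0.02 0 -0.76;0.3 -0.037 0 -0.88;0.3 -0.037 0 -0.88' |sed -n 2,4p; python3 kp.py .020 1.5 1.57 1.6; python3 - <<'E'
from h import *
s=robot.camera("wrist"); cv2.imwrite("pics/w11.png",s["frame"][:,:,::-1])
E
```

```text
ee_pos: [0.5282, -0.2507, 0.0525]
tool_rot: [0.0, 0.014, 1.0, -0.0]
wrist_force: [-0.3, -0.3, -0.1]
t 45.2 [ 0.5282 -0.2507  0.0525] th 178.4 f [-0.3 -0.3 -0.1] j7 1.57
1.50: -0.000 0.002 -0.007 -0.009
1.57: 0.031 0.008 -0.007 -0.098
1.60: 0.044 0.010 -0.007 -0.136
```

View pics/w11.png

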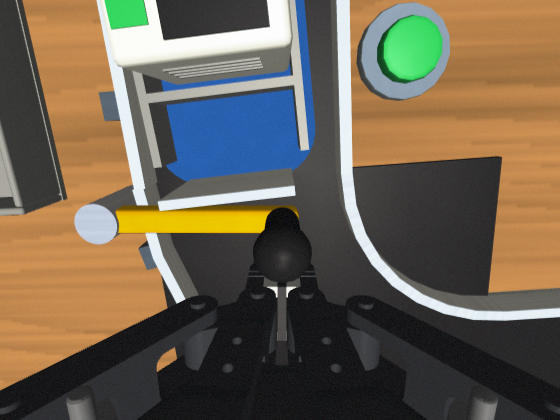

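The keeper is nearly across, at (200,220). Pushing to the end stop.

```bash
python3 -m jog '0.015 0.004 0 -0.05;0.03 0.008 0 -0.1;0.03 0.008 0 -0.1;0.03 0.008 0 -0.1' |sed -n 2,4p; python3 -m jog '0.01 0 0 0;0.02 0 0 0;0.02 0 0 0' |sed -n 2,4p; python3 kp.py .020 1.57 1.6
```

```text
ee_pos: [0.5226, -0.2496, 0.052]
tool_rot: [-0.0, -0.025, 1.0, 0.0]
wrist_force: [-0.2, 0.1, 0.3]
ee_pos: [0.5198, -0.2496, 0.0524]
tool_rot: [0.001, -0.025, 1.0, 0.0]
wrist_force: [7.0, 1.1, -5.1]
t 46.1 [ 0.5198 -0.2496  0.0524] th 182.9 f [ 7.   1.1 -5.1] j7 1.65
1.57: -0.012 0.003 -0.008 0.003
1.60: 0.002 0.006 -0.008 -0.035
```

```bash
python3 -m jog '-0.1 0 0 0;-0.2 0 0 0;-0.2 0 -0.3 0;-0.2 0 -0.6 0;-0.2 0 -0.85 0;-0.2 0 -0.85 0' |sed -n 2,4p; python3 - <<'E'
from h import *; from plan import TR; from scipy.optimize import least_squares
obs=[]
for n in("wrist","side","top"):
    c=robot.camera(n); h=hsv(c); g=(h[...,0]>50)&(h[...,0]<85)&(h[...,1]>110)&(h[...,2]>70)
    if n=="wrist": cv2.imwrite("pics/w12.png",c["frame"][:,:,::-1])
    guess=ray(robot.camera("top"),351.6,230.9,.03) if n=="wrist" else guess
    u,v=proj(c,guess)[0]; 
    try: b=blob(g,u,v,45 if n=="wrist" else 14); M=cv2.moments(b); uv=np.array([M["m10"]/M["m00"],M["m01"]/M["m00"]]); obs.append((c,uv)); print(n,(u,v),uv,M["m00"])
    except Exception as e: print(n,e)
print(guess)
r=least_squares(lambda X:np.concatenate([(proj(c,X)[0]-uv) for c,uv in obs]),guess); print(np.round(r.x,4),r.fun.round(2))
E
```

```text
ee_pos: [0.5603, -0.248, 0.2263]
tool_rot: [0.003, -0.025, 1.0, -0.002]
wrist_force: [-0.2, -0.2, -1.1]
wrist (np.float64(357.90072102140226), np.float64(50.579235871312065)) [353.6723301   52.24757282] 824.0
side (np.float64(341.31797076061105), np.float64(189.85317026866568)) [340.70769231 192.56923077] 65.0
top (np.float64(351.59999999999997), np.float64(230.9)) [351.5  230.88] 100.0
[ 0.42968025 -0.18328864  0.03      ]
[ 0.4293 -0.1848  0.0179] [-0.    0.16  0.46 -0.13 -0.25  0.15]
```

View pics/w12.png

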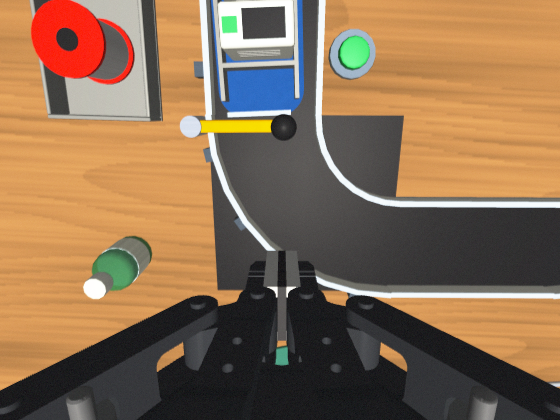

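The wrist view shows the keeper straight across at (190–285,126) behind the carrier, and the free-bay button at (354,52). Checking carrier seating while moving over the button.

```bash
python3 - <<'E'
from h import *; from plan import TR
c=robot.camera("wrist")
w=ray(c,259,113,.064); d=T((0,0,-TR[2]),[[w[0]-TR[0],w[1]-TR[1],0]])[0]; print("plate top in track",d.round(4),"home -0.147..-0.151")
print("plate home px",proj(c,T(TR,[(-.147,-.242,.064),(-.151,-.242,.064),(-.140,-.242,.064)])).round(1).tolist())
r=c["frame"][98:128,255].mean(axis=1).round().astype(int); print(r.tolist())
E
python3 -m jog '0.15 0.1 0 0;0.3 0.2 0 0;0.5 0.3 0 0;0.64 0.348 0.2 0;0.64 0.348 0.4 0;0.64 0.348 0.5 0;0.64 0.348 0.5 0;0.64 0.348 0.5 0' |sed -n 2p; python3 go.py .4293 -.1848 .04 182.9
```

```text
plate top in track [-0.1525 -0.2414  0.    ] home -0.147..-0.151
plate home px [[258.4, 119.6], [258.3, 114.8], [258.5, 127.9]]
[121, 118, 118, 118, 118, 121, 118, 119, 118, 118, 119, 117, 118, 118, 118, 120, 118, 164, 239, 250, 250, 250, 242, 84, 84, 83, 99, 149, 154, 157]
ee_pos: [0.4276, -0.1846, 0.1226]
time 48.1 pos [ 0.4276 -0.1846  0.1226] th 182.88 j7 1.78 | rows dx -0.0083 dy -0.0015 dz 0.4132 roll -0.000 f [ 0.1 -0.1 -0.2] gap -0.0002
```

The plate's outer edge matches the home position to within a millimetre. Pressing the button.

```bash
python3 -m jog '-0.008 0 0.15 0;-0.008 0 0.3 0;-0.008 0 0.41 0;-0.008 0 0.41 0;-0.008 0 0.41 0' |sed -n 2,4p; python3 -m jog '0 0 0.02 0;0 0 0.04 0;0 0 0.06 0;0 0 0.06 0' |sed -n 2,4p; python3 go.py .4293 -.1848 .02 182.9
```

```text
ee_pos: [0.4298, -0.1849, 0.0414]
tool_rot: [0.001, -0.025, 1.0, -0.0]
wrist_force: [0.0, -0.4, 0.1]
ee_pos: [0.4287, -0.1845, 0.0278]
tool_rot: [-0.0, -0.025, 1.0, 0.0]
wrist_force: [0.0, 0.3, 0.2]
time 49.3 pos [ 0.4287 -0.1845  0.0278] th 182.87 j7 1.63 | rows dx -0.0031 dy -0.0016 dz 0.0391 roll -0.001 f [0.  0.3 0.2] gap -0.0001
```

```bash
for i in 1 2 ; do python3 -m jog '0 0 0.01 0;0 0 0.02 0;0 0 0.02 0' |sed -n 2,4p; done
```

```text
ee_pos: [0.4288, -0.1845, 0.024]
tool_rot: [-0.0, -0.025, 1.0, 0.0]
wrist_force: [-0.4, -0.3, -0.4]
ee_pos: [0.429, -0.1846, 0.0201]
tool_rot: [0.0, -0.025, 1.0, -0.0]
wrist_force: [-0.5, 0.8, 2.5]
```

```bash
for i in 1; do python3 -m jog '0 0 0.01 0;0 0 0.02 0;0 0 0.02 0' |sed -n 2,4p; done; python3 -m jog '0 0 0.01 0;0 0 0.015 0;0 0 0.015 0' |sed -n 2,4p
```

```text
ee_pos: [0.429, -0.1847, 0.0162]
tool_rot: [0.0, -0.025, 1.0, -0.0]
wrist_force: [-0.8, -0.1, 6.1]
ee_pos: [0.4293, -0.1848, 0.0153]
tool_rot: [-0.001, -0.025, 1.0, -0.001]
wrist_force: [-16.0, 5.0, 48.0]
```

Fully down. Retreating and checking.

```bash
python3 -m jog '0 0 -0.1 0;0 0 -0.4 0;0 0 -0.8 0;0 0 -0.95 0;0 0 -0.95 0' |sed -n 2,4p; python3 -m jog '-0.3 0.2 0 0;-0.6 0.4 0 0;-0.8 0.6 -0.1 0;-0.8 0.8 -0.1 0;-0.8 0.8 -0.1 0;-0.8 0.8 -0.1 0;-0.8 0.8 -0.1 0;-0.8 0.8 -0.1 0' |sed -n 1,4p; python3 - <<'E'
from h import *
s=robot.camera("side"); t=robot.camera("top"); cv2.imwrite("pics/end.png",np.hstack([cv2.resize(s["frame"][100:240,240:460],(400,255)),cv2.resize(t["frame"][130:300,320:500],(400,255))])[:,:,::-1])
E
```

```text
ee_pos: [0.4305, -0.1853, 0.2061]
tool_rot: [0.002, -0.025, 1.0, -0.002]
wrist_force: [-0.0, -0.5, -0.7]
time: 52.4
ee_pos: [0.5805, -0.0182, 0.2229]
tool_rot: [-0.0, -0.024, 1.0, -0.0]
wrist_force: [0.2, -0.2, 0.6]
```

View pics/end.png

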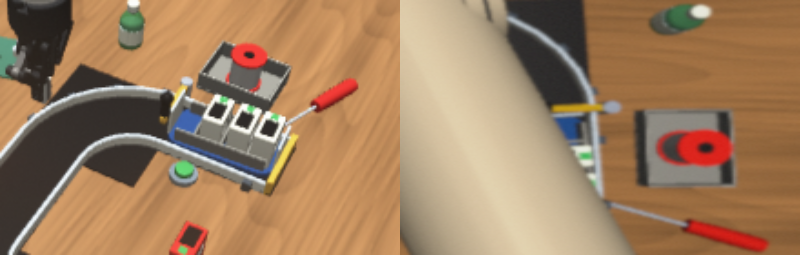

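The carrier is home with three upright modules, the keeper is shut at (175,95), and the reel is upright in the tray. Handing in.

```bash
python3 -c "
from cell import robot
print(robot.close_job())"
```

```text
the job is handed in; nothing more can be done
None
```

I handed the job in at about 52 s, with no verdict returned: the reel is upright in the tray, all three modules are in the carrier home in the right bay, that keeper is shut, and its button was pressed fully down (48 N at the wrist at the bottom).

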